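# Lock a vial rack on the shaker with a quarter-turn slot stop

### The arm

A 7-joint arm with a two-finger parallel gripper is mounted at the origin on the work surface. World frame = base frame: x ahead of the robot, y to its left, z up, the work surface at z = 0. Lengths are in m, angles in degrees, forces in N, time in s.
With the tool pointing down it reaches from about 0.4 to 0.875 m from the base axis. Payload 19.3 kg.
Tool frame: the origin (TCP) lies on the centre line of the jaws, within the pads' length; the fingertips stand 25 mm ahead of it and the grasp point (between the pads) lies 6 mm ahead of it; z points along the fingers, y is the direction in which the jaws open and shut (so a half turn about z gives the same grasp; the last joint's range is limited). The gripper opens to 85 mm and grips with 20 to 120 N. Pads are 22 mm wide; open, the fingers measure 114 mm over their backs; the gripper's body (76 mm by 85 mm) begins 54 mm behind the grasp point. The pads swing forward as they close: fully open they stand 13 mm farther back than shut.
Start: joints at [65.65, 29.874, -2.08, 91.645, 1.215, 58.505, -6.463], TCP at [0.217, -0.586, 0.256] pointing down, gripper open.
Joint ranges: [-166.77, 166.77], [-17.47, 122.26], [-85.68, 81.53], [9.62, 139.38], [-72.42, 252.41], [9.2, 110.78], [-144.41, 144.41]. Speed limits (degrees/s): [108.29, 108.29, 136.94, 136.94, 172.46, 172.46, 172.46].

### API

Orientations are given as a 3x3 rotation matrix whose columns are the frame's x, y, z axes.
In Python, from cell import observe, cams, arm gives the robot as it stands.
- The arm moves only by the tool play_rows, never from a script. Its argument "commands" is a list of rows, each a list of 7 numbers: the shift along the tool's x, y, z in cm, then the turn, a rotation vector about the tool's x, y, z in degrees, then the closure, from 0 (fully open) to 1 (shut). In form: [[dx, dy, dz, ax, ay, az, grip], ...]. A call has exactly 10 rows; each row shifts and turns the commanded pose from where the row before left it, along the tool's axes as they then stand; what a row does not reach is not made up. A row lasts 1/10 s, in which the tool goes at most 50 mm and 8.59 degrees, less where a joint would pass 70% of its speed; a pose out of reach is approached as far as the arm can. A call with a gripper value outside its range is refused whole. The fingers move at their own pace and stop on an object; "squeeze" is the grip in N (left out, the last holds). Time passes only in rows, so rows that do not move let the fingers close, or fill a call up. It gives the time, the measured TCP pose, the force and the opening at its end, in the units of the state.
- observe(): the state, without advancing time (a new reading comes with each control period).
- cams.camera(name): name is "side" or "top"; returns (picture, depth): 480x640x3 uint8, red, green, blue; 480x640 float32, m along the optical axis (not along the pixel's ray), 0 where there is no reading.
- cams.camera_info(name): a dict with "fx", "fy", "cx", "cy" (pixels), "xyz" and "orientation" of the camera in the world. Camera axes: x right, y down, z forward; pixel columns grow to the right and rows downward; lengths in m; the calibration is good to about 2 mm. A picture is of the moment at which its call begins. camera_info takes no time and is no camera call.
- arm.hand_in(): hands the job in, once; it reports no verdict.
The state is a dict: "time": time; "joint_positions": joint angles; "qvel": joint speeds; "effort": joint torques, N m; "tcp_pos": TCP position; "tcp_rot": TCP orientation; "ft_force": force on the tool from outside, world axes, zero at the start; "wrist_torque": the same for the moment, N m; "width": opening from 0.0 (shut) to 1.0 (fully open).
Only numpy, scipy, OpenCV 4.12 (cv2) and the standard library are available. Lean on these libraries where they do the work, as an engineer would, in place of code of your own. Each camera call takes 0.05 s, during which the arm holds its last target.

### The job

Secure the loaded vial rack on the shaker: take the red-handled stop out of its parking block and drop its hammer head lengthwise into the middle slot of the platform on the robot's side of the rack, feeling for the angle at which it falls in, for the handle does not sit square on the head. Slide the stop along the slot so that its rubber sleeve pushes the rack back until the rack sits firmly against the black clamping bar, then press the handle down against its spring, turn it about a quarter turn clockwise (seen from above) and let go, so that the spring holds its head locked under the lips of the slot, the stop upright and snug against the rack. Be gentle, the vials are glass and the platform's drive is delicate, and leave everything else on the bench alone.

Things in the scene. Friction and masses are not known exactly. Their poses are not given: they have to be found in the camera images.
- shaker: Bench-top orbital shaker, switched off, fixed: white housing 290 x 230 mm, slotted aluminium platform on top, 300 mm (its x) x 240 mm (its y), platform top 120 mm above the bench. Origin: centre of its underside; z up. It stands turned by up to 15 degrees; its x points away from the robot.
- deck (a point): Centre of the platform's top face; x along the slots (away from the robot), z up. T-slots run along x at y = -80, 0, +80 mm, the whole length, ends capped; only the middle one (y = 0) is free. Mouth 14 mm wide between lips 5 mm thick; below, a channel 28 mm wide, 9 mm high, its floor 14 mm under the top face.
- clamp_bar: Black rubber clamping bar across the platform, 226 mm long (y), 22 mm thick, 6 to 28 mm above the platform, locked immovably in the outer slots by aluminium clamps 34 mm high with red knobs (46 mm) at y = -80, +80 mm. Origin: middle of its face towards the robot, at platform level; axes as the shaker's. Locked at x = 105 to 135 mm of the deck.
- rack: Clear acrylic rack, ten white-capped glass vials, loose on the platform. 90 mm deep (x), 200 mm wide (y), flat faces 34 mm high; caps 44 mm high, 15 mm inside the faces. 0.6 kg; slides at 2 to 6 N, squares up on the bar at 10 to 15 N. Origin: centre of its underside. Starts 9 to 75 mm short of the bar, up to 3.5 degrees askew; home with its far face on the bar (origin 45 mm before it).
- stop: Quarter-turn slot stop, upright, 94 mm tall, 0.13 kg. Origin: centre of the underside of its steel hammer head; z up. Head 26 x 12 mm, 6 mm high; then a stem 11.6 mm thick with a black rubber sleeve 32 mm across, a black boss, and the red handle. x and y are the handle's: 12 mm thick along x, 40 mm wide along y. The head's long side is only roughly along x: see stop_handle.
- stop_handle (a point): Middle of the flat red handle, 82 mm above the stop's origin (handle z 70 to 94 mm). The handle is set on the stud anyhow: the head's long side is up to 45 degrees off the stop's x, either way, fixed but unknown, and out of sight in the block. Rested on the lips with a few newtons and twisted to and fro, perhaps shifted 1 or 2 mm sideways, it drops in when lengthwise within 4 degrees.
- stop_sleeve (a joint): How far the rubber sleeve (26 mm tall, underside 8 mm above the stop's origin when relaxed) is pushed up the stem against its spring, m: 0 to 0.007. 3 N plus 3 N per mm. Resting on the platform, the head is between the lips; at 3 mm (12 N) it clears them and can turn, clockwise from above, jamming after 90 to 105 degrees; at 6 mm (21 N) it meets the channel floor. Locked: about 0.003.
- park_block: Black plastic parking block, fixed on the bench left or right of the shaker, 60 mm (x) x 100 mm (y) x 30 mm high. Origin: centre of its underside. Two round sockets, 29 mm across, 16 mm deep, at y = +24 and -24 mm. The stop stands loosely in the one at +24, head in the socket, handle any way within 30 degrees, sleeve resting on the block's top (stop origin 22 mm above the bench).
- tip_box: Bystander: orange pipette-tip box with clear lid, 85 x 125 mm, 65 mm tall. Origin: centre of its underside.
- beaker: Bystander: glass beaker, 68 mm across, 90 mm tall. Origin: centre of its underside.
- pipette: Bystander: white and grey pipette lying along its x, about 260 mm long, 26 mm high. Origin: on the bench under its middle.

How it is judged:
By the outcome, as a careful person would: the job done as asked, in the order asked, and still so for the second after the job is handed in, with the robot touching nothing.
It also fails if it takes over 72 s, if anything falls off the work surface, if the arm or the gripper's body presses on something with over 40 N, if the wrist force passes 120 N, or if a joint passes its speed limit or range.

## Working session

There is one attempt and no reset: what is moved stays moved. The work goes in short steps, Python scripts to look and compute and a tool call to move; the robot and the scene stay as the last step left them, time stands still between calls to the robot, and variables do not carry over. Pictures are saved under pics/ and viewed, and the job is handed in when it is done.

Besides the shell and the picture viewer there is one more tool, called after "Call:" as name(argument=value, ...) on one line, values as JSON. play_rows: Moves the arm, as the interface text tells. Its arguments: {"type":"object","properties":{"commands":{"type":"array"},"squeeze":{"type":"number"}},"required":["commands"]}

```bash
ls; mkdir -p pics; python3 - <<'E'
from cell import observe,cams,arm
import cv2
s=observe(); print({k:(v if not hasattr(v,'round') else v) for k,v in s.items()})
for n in ("side","top"):
    print(cams.camera_info(n))
    p,d=cams.camera(n); cv2.imwrite(f"pics/{n}0.png",p[:,:,::-1])
    import numpy as np; np.save(f"pics/{n}0_d.npy",d)
E
```

```text
pics
{'time': 0.0, 'joint_positions': array([65.65016806, 29.91104513, -2.08186332, 91.67357137,  1.21468157,
       58.50511679, -6.46320423]), 'qvel': array([-0.05648249, -0.03282559, -0.07321394,  0.02200569, -0.09020101,
        0.02979791, -0.00096391]), 'effort': array([-2.03723270e-03, -9.27117062e+01,  1.97877780e+00, -3.69928014e+01,
        1.77262130e-02,  8.31952697e-03,  3.34299637e-05]), 'tcp_pos': array([ 0.21697914, -0.5857909 ,  0.2557064 ]), 'tcp_rot': array([[ 9.37723771e-01,  3.47381482e-01, -4.85304181e-04],
       [ 3.47381812e-01, -9.37723156e-01,  1.07682167e-03],
       [-8.10130612e-05, -1.17834712e-03, -9.99999302e-01]]), 'ft_force': array([ 0.01941041,  0.1481217 , -0.17568488]), 'wrist_torque': array([-0.00635445,  0.03595168, -0.02155272]), 'width': 1.00045679689523}
{'fx': 552.3202028600047, 'fy': 552.3202028600047, 'cx': 325.1259131532287, 'cy': 250.72113202452425, 'xyz': array([0.14405881, 0.86394397, 0.79138252]), 'orientation': array([[-0.89625168, -0.24005887,  0.37296738],
       [-0.44329788,  0.51291854, -0.7351201 ],
       [-0.01482978, -0.82418827, -0.56612169]])}
{'fx': 487.16384654161936, 'fy': 487.16384654161936, 'cx': 314.47850030443254, 'cy': 239.0201402856818, 'xyz': array([ 0.35589389, -0.02189835,  1.21616676]), 'orientation': array([[ 0.12514935, -0.97241404,  0.19684656],
       [-0.9921331 , -0.12204259,  0.02788405],
       [-0.00309117, -0.19878766, -0.98003771]])}
```

View pics/side0.png

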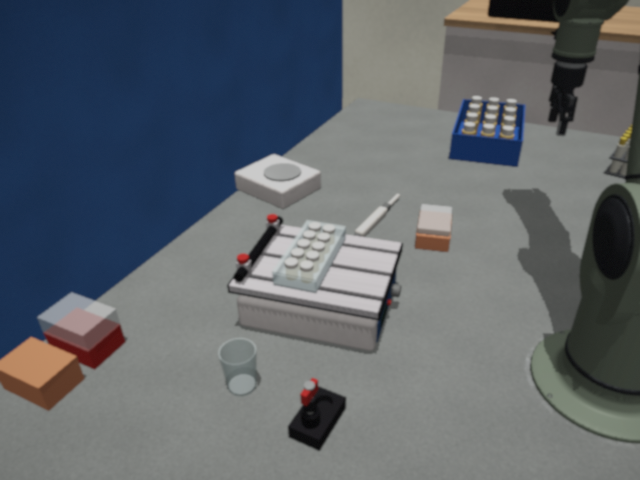

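View pics/top0.png

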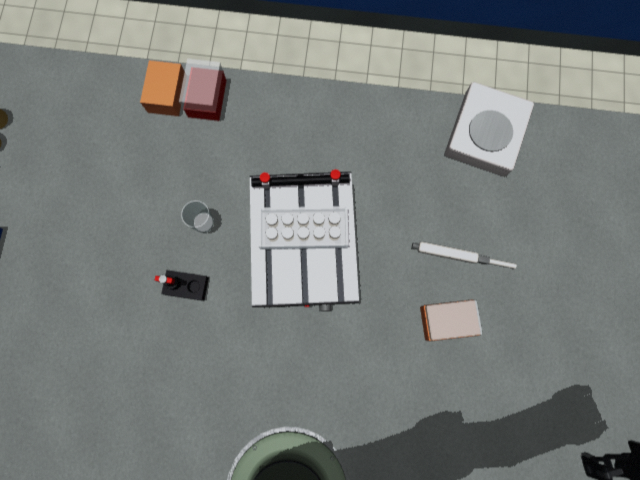

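The side view shows the shaker with the rack near (310,255), the parking block near (318,415) and the red handle at (310,388). In the top view the block is at (186,285), the handle at (165,280), the rack at (305,228), and the bar's knobs at (265,178) and (336,175). Next I'll measure these.

```bash
cat > h.py <<'E'
import numpy as np, cv2
from cell import observe,cams,arm
def ray(n,u,v,z):
    c=cams.camera_info(n); R=np.array(c['orientation']);o=np.array(c['xyz'])
    d=R@np.array([(u-c['cx'])/c['fx'],(v-c['cy'])/c['fy'],1]); t=(z-o[2])/d[2]
    return o+d*t
def cloud(n,d):
    c=cams.camera_info(n); R=np.array(c['orientation']);o=np.array(c['xyz'])
    v,u=np.mgrid[:480,:640]
    P=np.stack([(u-c['cx'])/c['fx']*d,(v-c['cy'])/c['fy']*d,d],-1)
    return P@R.T+o
def proj(n,X):
    c=cams.camera_info(n); R=np.array(c['orientation']);o=np.array(c['xyz'])
    p=R.T@(np.array(X)-o); return c['fx']*p[0]/p[2]+c['cx'],c['fy']*p[1]/p[2]+c['cy']
E
python3 - <<'E'
from h import *
for n in("top","side"):
    im=cv2.imread(f"pics/{n}0.png")
    d=np.load(f"pics/{n}0_d.npy"); C=cloud(n,d)
    a,b=(slice(160,320),slice(140,370)) if n=="top" else (slice(200,450),slice(215,420))
    cr=im[a,b]; f=3.4 if n=="top" else 2.4
    cv2.imwrite(f"pics/{n}0c.png",cv2.resize(cr,None,fx=f,fy=f,interpolation=cv2.INTER_CUBIC))
    hsv=cv2.cvtColor(im,cv2.COLOR_BGR2HSV)
    red=((hsv[...,0]<8)|(hsv[...,0]>172))&(hsv[...,1]>150)&(hsv[...,2]>80)
    nn,l,st,ce=cv2.connectedComponentsWithStats(red.astype(np.uint8))
    for i in range(1,nn):
        if st[i,4]<15: continue
        m=(l==i)&(d>0); P=C[m]
        print(n,st[i],ce[i].round(1),np.median(P,0).round(4),P.min(0).round(3),P.max(0).round(3))
    # platform top points
    m=(abs(C[...,2]-.12)<.006)&(C[...,0]>.3)&(C[...,0]<.9)&(abs(C[...,1])<.35)&(d>0)
    P=C[m]; print(n,'plat',m.sum(),np.median(P[:,2]),cv2.minAreaRect(P[:,:2].astype(np.float32)*1000))
    m=(abs(C[...,2]-.03)<.006)&(C[...,0]>.3)&(C[...,0]<.9)&(C[...,1]>.15)&(C[...,1]<.35)&(d>0)&(hsv[...,2]<70)
    P=C[m]; print(n,'block',m.sum(),np.median(P[:,2]),cv2.minAreaRect(P[:,:2].astype(np.float32)*1000))
E
```

```text
top [330 170  11  10  83] [335.  174.3] [ 0.7209 -0.0194  0.1657] [ 0.709 -0.031 -0.001] [ 0.79  -0.007  0.17 ]
top [260 173  10  10  80] [264.5 177.1] [0.6938 0.1376 0.1659] [0.684 0.127 0.161] [0.705 0.149 0.172]
top [155 276   4   5  18] [156.7 278. ] [0.4428 0.3529 0.116 ] [0.438 0.35  0.112] [0.447 0.359 0.119]
top [166 277   6   7  31] [168.7 279.9] [0.4419 0.3259 0.1159] [0.435 0.319 0.092] [0.45  0.338 0.12 ]
top plat 7709 0.12018379454061834 ((559.49072265625, 141.40185546875), (309.5047607421875, 451.59918212890625), 9.532459259033203)
top block 675 0.030328230378755094 ((654.9886474609375, 306.3028869628906), (86.07547760009766, 489.60955810546875), 89.87420654296875)
side [268 215  10   7  51] [271.9 217.8] [ 0.7177 -0.0128  0.1665] [ 0.71  -0.025  0.16 ] [ 0.729 -0.006  0.17 ]
side [238 254  11   9  73] [242.7 257.9] [0.6924 0.1434 0.1663] [0.682 0.131 0.159] [0.705 0.151 0.17 ]
side [ 99 327  20  17  20] [108.5 334.7] [0.8889 0.3413 0.0494] [0.886 0.316 0.045] [0.893 0.367 0.052]
side [107 330  17  27 102] [116.7 342. ] [0.8893 0.3239 0.0184] [0.886 0.311 0.004] [0.892 0.357 0.038]
side [ 45 335  53  33 459] [ 73.2 350.6] [0.9283 0.392  0.0329] [0.886 0.372 0.004] [1.009 0.418 0.054]
side [301 390  11  15 107] [305.9 396. ] [0.4398 0.3569 0.112 ] [0.436 0.343 0.095] [0.448 0.362 0.12 ]
side plat 6545 0.12111648549236509 ((560.6388549804688, 138.40261840820312), (308.83917236328125, 455.3213806152344), 8.895228385925293)
side block 715 0.031016843533342886 ((441.6205749511719, 308.47369384765625), (83.80293273925781, 60.46258544921875), 88.21888732910156)
```

View pics/top0c.png

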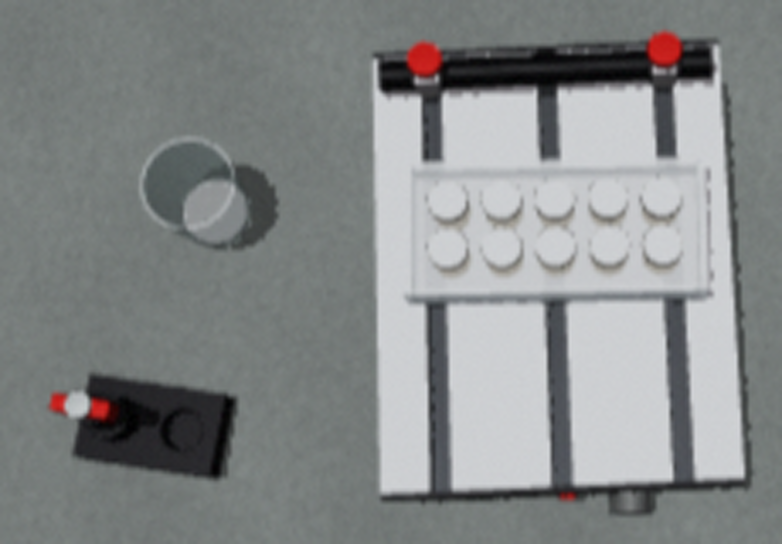

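View pics/side0c.png

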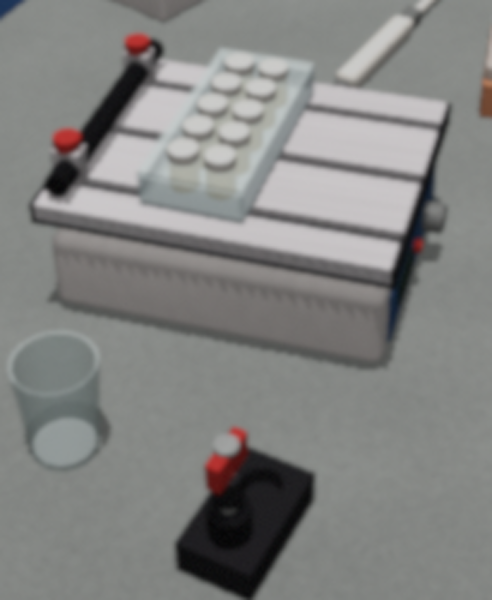

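```bash
python3 - <<'E'
from h import *
for n in("top","side"):
    im=cv2.imread(f"pics/{n}0.png"); hsv=cv2.cvtColor(im,cv2.COLOR_BGR2HSV)
    d=np.load(f"pics/{n}0_d.npy"); C=cloud(n,d)
    X,Y,Z=C[...,0],C[...,1],C[...,2]
    # platform: component of white at z .12
    m=((abs(Z-.12)<.006)&(X>.35)&(X<.9)&(Y<.25)&(Y>-.2)&(d>0)&(hsv[...,2]>130)).astype(np.uint8)
    m=cv2.morphologyEx(m,cv2.MORPH_CLOSE,np.ones((7,7)))
    nn,l,st,ce=cv2.connectedComponentsWithStats(m); i=1+np.argmax(st[1:,4])
    P=C[(l==i)&(abs(Z-.12)<.006)&(d>0)]; print(n,'plat',st[i],cv2.minAreaRect(P[:,:2].astype(np.float32)*1000))
    # dark slot middle
    m=(abs(Z-.106)<.02)&(Z<.118)&(X>.42)&(X<.57)&(Y>.0)&(Y<.11)&(hsv[...,2]<110)&(d>0)
    print('slotpts',m.sum())
    # stop handle: pts z .085-.12 near
    m=(Z>.095)&(Z<.125)&(abs(X-.442)<.04)&(abs(Y-.338)<.05)&(d>0)
    P=C[m]; print('handle',m.sum(),cv2.minAreaRect(P[:,:2].astype(np.float32)*1000),P.mean(0))
    m=(Z>.152-.01)&(Z<.16)&(X>.5)&(X<.68)&(Y>-.1)&(Y<.2)&(d>0)
    P=C[m]; print('racktop',m.sum(),cv2.minAreaRect(P[:,:2].astype(np.float32)*1000),np.median(P[:,2]))
    m=(abs(Z-.03)<.006)&(abs(X-.44)<.07)&(Y>.22)&(Y<.4)&(d>0)
    P=C[m]; print('block',m.sum(),cv2.minAreaRect(P[:,:2].astype(np.float32)*1000))
E
```

```text
top plat [ 250  173  109  133 8553] ((577.3218383789062, 37.280540466308594), (300.9143371582031, 240.239990234375), 9.616546630859375)
slotpts 540
handle 121 ((440.87042236328125, 338.5682678222656), (15.860822677612305, 40.05183029174805), 6.109696865081787) [0.44091624 0.33552565 0.11561779]
racktop 2485 ((621.3933715820312, 50.766082763671875), (148.0751953125, 218.49647521972656), 8.124920845031738) 0.15410496043313104
block 730 ((440.9355773925781, 314.6066589355469), (101.89401245117188, 60.171199798583984), 88.42709350585938)
side plat [ 229  225  172   88 6426] ((577.8875732421875, 36.88697052001953), (302.0723571777344, 247.9306182861328), 9.399147033691406)
slotpts 227
handle 320 ((442.6339111328125, 340.37408447265625), (17.388511657714844, 42.674556732177734), 5.562125205993652) [0.44065938 0.344209   0.11254832]
racktop 1855 ((622.1261596679688, 50.753761291503906), (148.6276397705078, 223.1675567626953), 8.262450218200684) 0.15501124451049764
block 1141 ((442.60394287109375, 315.7351989746094), (104.2367935180664, 62.39469528198242), 88.51915740966797)
```

The crops show the slots, the bar, the rack and the stop in the block's outer socket clearly. Next I'll fit the slot line, the bar face, the rack faces and the handle yaw.

```bash
python3 - <<'E'
from h import *
o=np.array([.5776,.0371]); yaw=np.radians(9.6)
ex=np.array([np.cos(yaw),np.sin(yaw)]); ey=np.array([-ex[1],ex[0]])
for n in("top","side"):
    g=cv2.GaussianBlur(cv2.cvtColor(cv2.imread(f"pics/{n}0.png"),cv2.COLOR_BGR2GRAY),(1,1),0).astype(np.float32)
    def prof(xs,ys,z):
        pts=np.array([proj(n,[*(o+x*ex+y*ey),z]) for x,y in zip(xs,ys)],np.float32)
        return cv2.remap(g,pts[:,0].reshape(1,-1),pts[:,1].reshape(1,-1),cv2.INTER_LINEAR)[0]
    ys=np.arange(-.02,.0201,.0005)
    for yc in (-.08,0,.08):
        R=[]
        for x in np.arange(-.135,-.03,.01):
            p=prof(x+0*ys,yc+ys,.12); w=np.clip(130-p,0,None); 
            R.append((x,(w*ys).sum()/w.sum(),(p<110).sum()*.5))
        R=np.array(R); k=np.polyfit(R[:,0],R[:,1],1); print(n,yc,'centre mm at x=-.08',1e3*np.polyval(k,-.08),'slope deg',np.degrees(k[0]),'width',R[:,2].mean(), 'res',1e3*np.std(R[:,1]-np.polyval(k,R[:,0])))
    # profile along x, on white strip, for platform ends & rack
    xs=np.arange(-.17,.17,.003)
    print(n,'y=-.04',[int(a) for a in prof(xs,-.04+0*xs,.12)])
    xs=np.arange(.0,.15,.003)
    print(n,'bar @z.148',[(round(x*1e3),int(a)) for x,a in zip(xs,prof(xs,.0*xs+.04,.148))])
d=np.load("pics/top0_d.npy"); C=cloud("top",d)
for n in("top","side"):
    d=np.load(f"pics/{n}0_d.npy"); C=cloud(n,d)
    q=(C[...,:2]-o); X=q@ex; Y=q@ey; Z=C[...,2]-.12
    m=(d>0)&(X<.2)&(X>.08)&(abs(Y)<.055)&(Z>.024)&(Z<.034); print(n,'bar x',np.percentile(X[m],[1,5,50,95,99]),Z[m].mean())
    m=(d>0)&(abs(X)<.1)&(abs(Y)<.13)&(Z>.029)&(Z<.039); P=np.stack([X[m],Y[m]],1)*1e3; print('rack34',m.sum(),cv2.minAreaRect(P.astype(np.float32)))
    m=(d>0)&(abs(X)<.1)&(abs(Y)<.13)&(Z>.0405)&(Z<.049); P=np.stack([X[m],Y[m]],1)*1e3; print('caps',m.sum(),cv2.minAreaRect(P.astype(np.float32)))
E
```

```text
top -0.08 centre mm at x=-.08 0.3129114866277493 slope deg 0.0681930673600085 width 11.909090909090908 res 0.15393130391396379
top 0 centre mm at x=-.08 0.7632582656845963 slope deg 0.014683273198460096 width 12.045454545454545 res 0.10303653969851974
top 0.08 centre mm at x=-.08 0.9225631549694424 slope deg -0.1008131740192835 width 11.954545454545455 res 0.1587779651014293
top y=-.04 [88, 97, 107, 107, 104, 71, 79, 167, 205, 207, 206, 206, 206, 205, 206, 206, 207, 206, 206, 206, 206, 207, 207, 206, 207, 206, 206, 206, 206, 207, 206, 206, 206, 206, 206, 206, 206, 205, 206, 206, 206, 206, 206, 206, 206, 206, 206, 187, 136, 142, 186, 202, 200, 192, 164, 136, 166, 203, 206, 206, 206, 206, 206, 206, 197, 160, 123, 158, 203, 206, 206, 206, 206, 206, 206, 205, 192, 178, 186, 205, 206, 206, 207, 207, 206, 206, 207, 207, 206, 206, 206, 206, 205, 207, 207, 207, 205, 182, 123, 45, 7, 12, 29, 38, 22, 19, 64, 60, 75, 112, 118, 117, 118, 118]
top bar @z.148 [(0, 205), (3, 206), (6, 207), (9, 206), (12, 206), (15, 203), (18, 194), (21, 183), (24, 159), (27, 151), (30, 192), (33, 205), (36, 206), (39, 206), (42, 206), (45, 206), (48, 203), (51, 198), (54, 185), (57, 180), (60, 192), (63, 206), (66, 206), (69, 206), (72, 206), (75, 206), (78, 207), (81, 206), (84, 206), (87, 206), (90, 206), (93, 206), (96, 206), (99, 206), (102, 206), (105, 207), (108, 205), (111, 192), (114, 129), (117, 52), (120, 10), (123, 12), (126, 26), (129, 35), (132, 21), (135, 15), (138, 66), (141, 93), (144, 81), (147, 110)]Traceback (most recent call last):
  File "<stdin>", line 13, in <module>
  File "<stdin>", line 7, in prof
  File "h.py", line 13, in proj
    c=cams.camera_info(n); R=np.array(c['orientation']);o=np.array(c['xyz'])
ValueError: time passes only in moves, steps and waits
```

```bash
cat > h.py <<'E'
import numpy as np, cv2
from cell import observe,cams,arm
_c={}
def info(n):
    if n not in _c: _c[n]={k:np.array(v) for k,v in cams.camera_info(n).items()}
    return _c[n]
def ray(n,u,v,z):
    c=info(n); R=c['orientation'];o=c['xyz']
    d=R@np.array([(u-c['cx'])/c['fx'],(v-c['cy'])/c['fy'],1]); t=(z-o[2])/d[2]
    return o+d*t
def cloud(n,d):
    c=info(n); R=c['orientation'];o=c['xyz']
    v,u=np.mgrid[:480,:640]
    P=np.stack([(u-c['cx'])/c['fx']*d,(v-c['cy'])/c['fy']*d,d],-1)
    return P@R.T+o
def proj(n,X):
    c=info(n); R=c['orientation'];o=c['xyz']
    p=R.T@(np.array(X)-o); return c['fx']*p[0]/p[2]+c['cx'],c['fy']*p[1]/p[2]+c['cy']
def shot(n,tag):
    p,d=cams.camera(n); cv2.imwrite(f"pics/{n}{tag}.png",p[:,:,::-1]); np.save(f"pics/{n}{tag}_d.npy",d); return p[:,:,::-1],d
def crop(im,r0,r1,c0,c1,f,name):
    cv2.imwrite("pics/"+name,cv2.resize(im[r0:r1,c0:c1],None,fx=f,fy=f,interpolation=cv2.INTER_CUBIC))
o=np.array([.5776,.0371]); yaw=np.radians(9.6)
ex=np.array([np.cos(yaw),np.sin(yaw)]); ey=np.array([-ex[1],ex[0]])
def deck(p): q=np.asarray(p)[:2]-o; return np.array([q@ex,q@ey])
def st():
    s=observe(); R=s['tcp_rot']; print('t',s['time'],'tcp',np.round(s['tcp_pos'],4),'deck',deck(s['tcp_pos']).round(4),'xyaw',round(np.degrees(np.arctan2(R[1,0],R[0,0])),2),'z',R[:,2].round(3),'F',np.round(s['ft_force'],2),'T',np.round(s['wrist_torque'],3),'w',round(s['width'],3),'q',np.round(s['joint_positions'],1)); return s
E
python3 - <<'E'
from h import *
for n in("top","side"):
    g=cv2.cvtColor(cv2.imread(f"pics/{n}0.png"),cv2.COLOR_BGR2GRAY).astype(np.float32)
    def prof(xs,ys,z):
        pts=np.array([proj(n,[*(o+x*ex+y*ey),z]) for x,y in zip(xs,ys)],np.float32)
        return cv2.remap(g,pts[:,0].reshape(1,-1),pts[:,1].reshape(1,-1),cv2.INTER_LINEAR)[0]
    ys=np.arange(-.02,.0201,.0005)
    if n=='side':
      for yc in (-.08,0,.08):
        R=[]
        for x in np.arange(-.135,-.03,.01):
            p=prof(x+0*ys,yc+ys,.12); w=np.clip(130-p,0,None); 
            R.append((x,(w*ys).sum()/w.sum(),(p<110).sum()*.5))
        R=np.array(R); k=np.polyfit(R[:,0],R[:,1],1); print(n,yc,'centre mm at x=-.08',1e3*np.polyval(k,-.08),'slope deg',np.degrees(k[0]),'width',R[:,2].mean(), 'res',1e3*np.std(R[:,1]-np.polyval(k,R[:,0])))
    d=np.load(f"pics/{n}0_d.npy"); C=cloud(n,d)
    q=(C[...,:2]-o); X=q@ex; Y=q@ey; Z=C[...,2]-.12
    m=(d>0)&(X<.2)&(X>.08)&(abs(Y)<.055)&(Z>.024)&(Z<.034); print(n,'bar x',np.percentile(X[m],[1,5,50,95,99]),Z[m].mean())
    m=(d>0)&(abs(X)<.1)&(abs(Y)<.13)&(Z>.029)&(Z<.039); P=np.stack([X[m],Y[m]],1)*1e3; print('rack34',m.sum(),cv2.minAreaRect(P.astype(np.float32)))
    m=(d>0)&(abs(X)<.1)&(abs(Y)<.13)&(Z>.0405)&(Z<.049); P=np.stack([X[m],Y[m]],1)*1e3; print('caps',m.sum(),cv2.minAreaRect(P.astype(np.float32)))
    # handle
    for dy in (-16,-13,13,16): pass
E
```

```text
top bar x [0.11978995 0.12147911 0.12862696 0.1369677  0.13816418] 0.027179596584132663
rack34 2371 ((17.14191436767578, -2.87823486328125), (198.79539489746094, 91.70547485351562), 88.42566680908203)
caps 1064 ((10.545867919921875, 0.5508346557617188), (75.68809509277344, 186.52703857421875), 1.932725429534912)
side -0.08 centre mm at x=-.08 -0.45931262184043736 slope deg 0.15133703004549534 width 0.5 res 0.09403262555412645
side 0 centre mm at x=-.08 -0.09115285378757791 slope deg -0.010320305769100396 width 4.545454545454546 res 0.09613592773773245
side 0.08 centre mm at x=-.08 0.09517052849400467 slope deg 0.011379805012263445 width 6.0 res 0.07517662473181455
side bar x [0.11974516 0.12149562 0.12796108 0.13702546 0.13859081] 0.02785004120177453
rack34 1585 ((17.978260040283203, -1.1074142456054688), (207.65061950683594, 92.5234375), 88.5404281616211)
caps 931 ((17.73932647705078, -2.0141754150390625), (170.9521026611328, 58.73149108886719), 88.72525024414062)
```

Call:
play_rows(commands=[[0,0,-1,0,0,0,0],[0,0,-1,0,0,0,0],[0,0,-1,0,0,0,0],[0,0,0,0,0,-8,0],[0,0,0,0,0,-8,0],[0,0,0,0,0,-8,0],[0,0,0,0,0,-8,0],[0,0,0,0,0,-8,0],[0,0,0,0,0,-8,0],[0,0,0,0,0,-8,0]])

```text
time: 1.1
tcp_pos: [0.2171, -0.5863, 0.2873]
tcp_rot: [[0.231, 0.973, 0.0], [0.973, -0.231, -0.001], [-0.001, 0.0, -1.0]]
ft_force: [-0.1, -0.1, -0.6]
width: 1.0
```

```bash
python3 - <<'E'
from h import *
st()
E
```

```text
t 1.1 tcp [ 0.2171 -0.5863  0.2873] deck [-0.4594 -0.5545] xyaw 76.64 z [ 0.    -0.001 -1.   ] F [-0.1  -0.08 -0.65] T [-0.015 -0.003  0.01 ] w 1.0 q [ 74.3  28.8 -15.   89.1   8.   63.1  44.1]
```

Call:
play_rows(commands=[[0,0,0,0,0,-8,0],[0,0,0,0,0,-8,0],[3,3.5,0,0,0,0,0],[3,3.5,0,0,0,0,0],[3,3.5,0,0,0,0,0],[3,3.5,0,0,0,0,0],[3.5,3,0,0,0,0,0],[4,2,0,0,0,0,0],[4,2,0,0,0,0,0],[4,2,0,0,0,0,0]])

```text
time: 2.1
tcp_pos: [0.4364, -0.3005, 0.2873]
tcp_rot: [[-0.04, 0.999, 0.001], [0.999, 0.04, -0.001], [-0.001, 0.001, -1.0]]
ft_force: [1.2, -0.3, 0.2]
width: 1.0
```

```bash
python3 - <<'E'
from h import *
st()
# handle yaw fit: project handle box silhouettes, compare with red|silver mask
for n in("top","side"):
    im=cv2.imread(f"pics/{n}0.png"); hsv=cv2.cvtColor(im,cv2.COLOR_BGR2HSV)
    red=((hsv[...,0]<8)|(hsv[...,0]>172))&(hsv[...,1]>110)&(hsv[...,2]>60)
    c=proj(n,[.442,.339,.104]); S=8
    u0,v0=int(c[0])-20,int(c[1])-20
    mk=red[v0:v0+40,u0:u0+40].astype(np.uint8); 
    sil=(im.min(2)>140)[v0:v0+40,u0:u0+40].astype(np.uint8)
    M=cv2.resize(mk|sil,None,fx=S,fy=S,interpolation=cv2.INTER_NEAREST)
    best=[]
    for yw in range(-30,31,3):
      a=np.radians(yw); e1=np.array([np.cos(a),np.sin(a)]); e2=np.array([-e1[1],e1[0]])
      for dx in range(-4,5,1):
        for dy in range(-4,5,1):
          pts=[]
          for sx in(-.006,.006):
            for sy in(-.02,.02):
              for z in(.092,.116):
                p=np.array([.442+dx/1e3,.339+dy/1e3])+sx*e1+sy*e2; pts.append(proj(n,[*p,z]))
          pts=(np.array(pts)-[u0,v0]+.5)*S
          I=np.zeros_like(M); cv2.fillConvexPoly(I,cv2.convexHull(pts.astype(np.int32)),1)
          iou=(I&M).sum()/(I|M).sum(); best.append((iou,yw,dx,dy))
    best.sort(reverse=True); print(n,[(round(b[0],3),)+b[1:] for b in best[:8]])
E
```

```text
t 2.1 tcp [ 0.4364 -0.3005  0.2873] deck [-0.1956 -0.3093] xyaw 92.31 z [ 0.001 -0.001 -1.   ] F [ 1.22 -0.28  0.17] T [-0.034 -0.079 -0.021] w 1.0 q [ 47.4  20.7 -25.  103.   10.2  58.4  20.8]
top [(np.float64(0.697), 0, 1, 3), (np.float64(0.697), 0, 1, 1), (np.float64(0.693), 0, 1, 4), (np.float64(0.693), 0, 1, 2), (np.float64(0.692), 0, 1, 0), (np.float64(0.689), -3, 1, 2), (np.float64(0.687), 3, 1, 4), (np.float64(0.687), 3, 1, 3)]
side [(np.float64(0.703), 6, 2, 0), (np.float64(0.701), 3, 2, 0), (np.float64(0.7), 3, 2, -1), (np.float64(0.699), 6, 2, -1), (np.float64(0.697), 3, 2, 1), (np.float64(0.697), 6, 2, 1), (np.float64(0.695), 6, 3, -1), (np.float64(0.691), 3, 3, -1)]
```

Call:
play_rows(commands=[[4.8,1.2,0,0,0,0,0],[4.8,1.2,0,0,0,0,0],[4.8,1.2,0,0,0,0,0],[4.8,1.0,0,0,0,0,0],[4.8,0.8,0,0,0,0,0],[4.8,0.2,0,0,0,0,0],[4.8,-0.2,0,0,0,0,0],[4.8,-0.4,0,0,0,0,0],[4.8,-0.6,0,0,0,0,0],[4.8,-0.6,0,0,0,0,0]])

```text
time: 3.1
tcp_pos: [0.4539, 0.1809, 0.2873]
tcp_rot: [[-0.04, 0.999, 0.002], [0.999, 0.04, -0.0], [-0.0, 0.001, -1.0]]
ft_force: [1.6, -0.4, -0.6]
width: 0.997
```

```bash
cat > go.py <<'E'
from h import *
import sys
s=st(); R=s['tcp_rot']
t=np.array([float(a) for a in sys.argv[1:4]])
print('tool-frame cm to target',(100*R.T@(t-s['tcp_pos'])).round(2))
E
python3 go.py .443 .340 .20
```

```text
t 3.1 tcp [0.4539 0.1809 0.2873] deck [-0.0979  0.1624] xyaw 92.3 z [ 0.002 -0.    -1.   ] F [ 1.6  -0.45 -0.6 ] T [ 0.008 -0.042 -0.023] w 0.997 q [  1.4  18.5 -37.5 108.2  13.3  57.6 -39.6]
tool-frame cm to target [15.94 -0.47  8.72]
```

Call:
play_rows(commands=[[4.4,-0.1,0.5,0,0,0,0],[4.4,-0.1,1,0,0,0,0],[4.1,-0.2,1.5,0,0,0,0],[3,-0.1,2,0,0,0,0],[0,0,3,0,0,0,0],[0,0,3,0,0,0,0],[0,0,3,0,0,0,0],[0,0,2,0,0,0,0],[0,0,0.8,0,0,0,0],[0,0,0,0,0,0,0]])

```text
time: 4.1
tcp_pos: [0.4429, 0.3378, 0.1183]
tcp_rot: [[-0.041, 0.999, -0.0], [0.999, 0.041, -0.001], [-0.001, -0.0, -1.0]]
ft_force: [0.7, 1.0, 0.8]
width: 1.002
```

```bash
python3 go.py .443 .340 .115; python3 - <<'E'
from h import *
im,d=shot("side","1"); crop(im,330,460,230,400,4,"side1c.png")
E
```

```text
t 4.1 tcp [0.4429 0.3378 0.1183] deck [-0.0827  0.319 ] xyaw 92.32 z [-0.    -0.001 -1.   ] F [0.72 1.01 0.77] T [ 0.016 -0.011  0.004] w 1.002 q [-20.8  37.6 -31.9 107.1  28.1  43.2 -65.9]
tool-frame cm to target [0.22 0.02 0.33]
```

View pics/side1c.png

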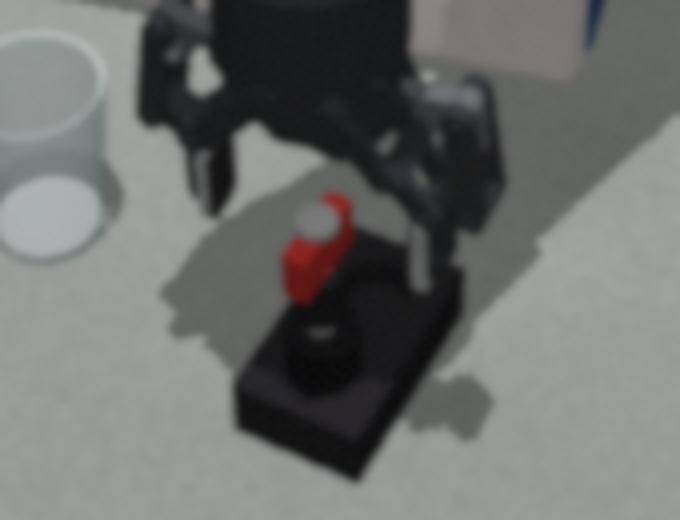

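The red handle stands between the open jaws, square to them and centred, with crop coordinates near (320,250). I'll close on it.

Call:
play_rows(commands=[[0.2,0,0.3,0,0,0,0.3],[0,0,0,0,0,0,0.6],[0,0,0,0,0,0,0.7],[0,0,0,0,0,0,0.8],[0,0,0,0,0,0,1],[0,0,0,0,0,0,1],[0,0,0,0,0,0,1],[0,0,0,0,0,0,1],[0,0,0,0,0,0,1],[0,0,0,0,0,0,1]], squeeze=60)

```text
time: 5.15
tcp_pos: [0.4428, 0.3399, 0.1154]
tcp_rot: [[-0.041, 0.999, 0.0], [0.999, 0.041, 0.0], [0.0, 0.0, -1.0]]
ft_force: [-0.3, -0.8, 3.1]
width: 0.125
```

```bash
python3 go.py .443 .340 .2; python3 - <<'E'
from h import *
im,d=shot("side","2"); crop(im,330,460,230,400,4,"side2c.png")
E
```

```text
t 5.15 tcp [0.4428 0.3399 0.1154] deck [-0.0825  0.321 ] xyaw 92.32 z [ 0.  0. -1.] F [-0.34 -0.8   3.07] T [-0.048  0.018  0.036] w 0.125 q [-21.1  37.9 -31.7 107.1  28.3  43.  -66.2]
tool-frame cm to target [ 0.01  0.02 -8.46]
```

View pics/side2c.png

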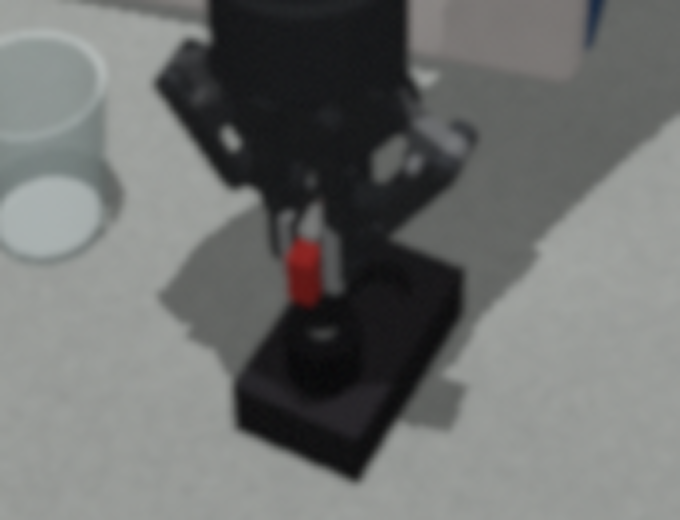

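The handle is gripped with its flats on the pads. I'll lift it and carry it over the slot.

Call:
play_rows(commands=[[0,0,-1,0,0,0,1],[0,0,-2,0,0,0,1],[0,0,-3,0,0,0,1],[0,0,-4,0,0,0,1],[0,0,-4,0,0,0,1],[-3,0,-1,0,0,0,1],[-4,0,0,0,0,0,1],[-4.5,0,0,0,0,0,1],[-4.5,0,0,0,0,0,1],[-4.5,0,0,0,0,0,1]])

```text
time: 6.2
tcp_pos: [0.4505, 0.1333, 0.2658]
tcp_rot: [[-0.041, 0.999, 0.0], [0.999, 0.041, -0.0], [-0.0, 0.0, -1.0]]
ft_force: [0.2, -0.4, -1.8]
width: 0.126
```

```bash
python3 go.py .4888 .0226 .235
```

```text
t 6.2 tcp [0.4505 0.1333 0.2658] deck [-0.1092  0.116 ] xyaw 92.35 z [ 0. -0. -1.] F [ 0.18 -0.42 -1.78] T [ 0.022 -0.084  0.019] w 0.126 q [  6.8  18.2 -37.5 112.2  13.7  53.9 -35.1]
tool-frame cm to target [-11.22   3.37   3.09]
```

Call:
play_rows(commands=[[-4,1,0,0,0,0,1],[-4,1,0,0,0,0,1],[-2.7,1,0.5,0,0,0,1],[-0.5,0.4,1,0,0,-8,1],[0,0,0.8,0,0,-8,1],[0,0,0.4,0,0,-8,1],[0,0,0,0,0,-8,1],[0,0,0,0,0,-8,1],[0,0,0,0,0,-8,1],[0,0,0,0,0,-6,1]])

```text
time: 7.2
tcp_pos: [0.4893, 0.0245, 0.2388]
tcp_rot: [[-0.835, 0.55, -0.0], [0.55, 0.835, -0.0], [0.0, -0.0, -1.0]]
ft_force: [-0.0, 0.2, -1.4]
width: 0.126
```

```bash
python3 go.py .4888 .0226 .2155;  python3 - <<'E'
from h import *
im,d=shot("top","3"); crop(im,200,320,230,380,5,"top3c.png")
im,d=shot("side","3"); crop(im,180,340,230,420,4,"side3c.png")
E
```

```text
t 7.2 tcp [0.4893 0.0245 0.2388] deck [-0.0891  0.0023] xyaw 146.66 z [-0. -0. -1.] F [-0.04  0.25 -1.39] T [-0.021 -0.021 -0.009] w 0.126 q [ 25.9  24.5 -46.2 111.   21.8  53.6  25.7]
tool-frame cm to target [-0.06 -0.19  2.33]
```

View pics/side3c.png

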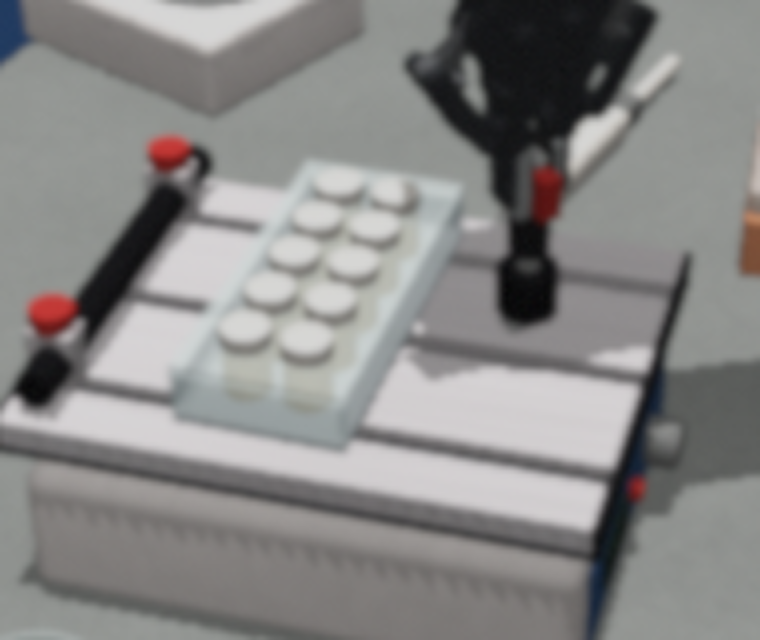

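View pics/top3c.png

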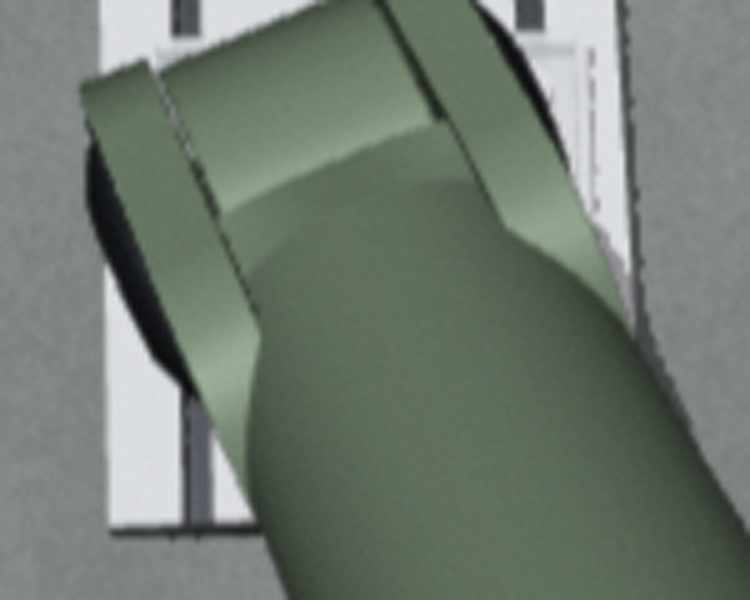

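```bash
python3 - <<'E'
from h import *
s=observe(); T=s['tcp_pos']; R=s['tcp_rot']
im=cv2.imread("pics/side3.png"); g=cv2.cvtColor(im,cv2.COLOR_BGR2GRAY).astype(np.float32)
for zz in (.082,.076,.070,.064):
    u,v=proj("side",[T[0],T[1],T[2]-zz])
    row=g[int(round(v)),int(u)-14:int(u)+15]
    # subpixel edges at threshold
    th=55; xs=np.arange(int(u)-14,int(u)+15)
    idx=np.where(row<th)[0]; a,b=idx[0],idx[-1]
    L=xs[a-1]+(row[a-1]-th)/(row[a-1]-row[a]); Rr=xs[b]+(th-row[b])/(row[b+1]-row[b])
    print(zz,'pred u,v',round(u,2),round(v,1),'edges',L,Rr,'mid',(L+Rr)/2,'w',Rr-L)
z=info("side")
p=z['orientation'].T@(T-z['xyz']); print('px/mm',z['fx']/p[2]/1e3)
E
```

```text
0.082 pred u,v 361.16 255.5 edges 354.5365853905678 367.83783781528473 mid 361.18721160292625 w 13.30125242471695
0.076 pred u,v 361.23 253.1 edges 354.46511629223824 367.9705882072449 mid 361.21785224974155 w 13.505471915006638
0.07 pred u,v 361.3 250.6 edges 354.48837208747864 368.289473682642 mid 361.3889228850603 w 13.801101595163345
0.064 pred u,v 361.36 248.1 edges 354.31578946113586 368.75 mid 361.53289473056793 w 14.434210538864136
px/mm 0.5215952381720574
```

The sleeve's axis agrees with the TCP to within 0.5 mm, so I'll descend to touch the lips.

Call:
play_rows(commands=[[-0.06,-0.2,1,0,0,0,1],[0,0,1,0,0,0,1],[0,0,0.3,0,0,0,1],[0,0,0.1,0,0,0,1],[0,0,0.05,0,0,0,1],[0,0,0.05,0,0,0,1],[0,0,0,0,0,0,1],[0,0,0,0,0,0,1],[0,0,0,0,0,0,1],[0,0,0,0,0,0,1]])

```text
time: 8.3
tcp_pos: [0.4891, 0.0226, 0.2135]
tcp_rot: [[-0.832, 0.554, 0.0], [0.554, 0.832, 0.0], [-0.0, 0.0, -1.0]]
ft_force: [-1.1, 0.7, 6.5]
width: 0.123
```

```bash
python3 go.py .4888 .0224 .2130
```

```text
t 8.3 tcp [0.4891 0.0226 0.2135] deck [-0.0897  0.0005] xyaw 146.32 z [ 0.  0. -1.] F [-1.07  0.66  6.5 ] T [ 0.247  0.323 -0.002] w 0.123 q [ 24.9  26.3 -44.9 112.6  23.9  50.6  23.7]
tool-frame cm to target [ 0.01 -0.03  0.05]
```

Call:
play_rows(commands=[[0,0,0,0,0,2.5,1],[0,0,0,0,0,2.5,1],[0,0,0,0,0,2.5,1],[0,0,0,0,0,2.5,1],[0,0,0,0,0,2.5,1],[0,0,0,0,0,2.5,1],[0,0,0,0,0,2.5,1],[0,0,0,0,0,2.5,1],[0,0,0,0,0,2.5,1],[0,0,0,0,0,2.5,1]])

```text
time: 9.3
tcp_pos: [0.4891, 0.0224, 0.2135]
tcp_rot: [[-0.518, 0.855, 0.0], [0.855, 0.518, -0.0], [-0.0, 0.0, -1.0]]
ft_force: [-0.3, -0.1, 3.0]
width: 0.126
```

```bash
python3 go.py .4888 .0224 .2130
```

```text
t 9.3 tcp [0.4891 0.0224 0.2135] deck [-0.0897  0.0003] xyaw 121.22 z [ 0. -0. -1.] F [-0.33 -0.08  3.04] T [-0.054 -0.007  0.02 ] w 0.126 q [ 20.5  24.8 -38.8 112.8  20.4  49.2   2. ]
tool-frame cm to target [ 0.02 -0.03  0.05]
```

Call:
play_rows(commands=[[0,0,0.03,0,0,2.5,1],[0,0,0,0,0,2.5,1],[0,0,0,0,0,2.5,1],[0,0,0,0,0,2.5,1],[0,0,0,0,0,2.5,1],[0,0,0,0,0,2.5,1],[0,0,0,0,0,2.5,1],[0,0,0,0,0,2.5,1],[0,0,0,0,0,2.5,1],[0,0,0,0,0,2.5,1]])

```text
time: 10.3
tcp_pos: [0.4888, 0.0223, 0.2129]
tcp_rot: [[-0.108, 0.994, -0.0], [0.994, 0.108, -0.0], [-0.0, -0.0, -1.0]]
ft_force: [0.2, -0.4, -1.8]
width: 0.126
```

```bash
python3 go.py .4888 .0224 .2130
```

```text
t 10.3 tcp [0.4888 0.0223 0.2129] deck [-0.09    0.0002] xyaw 96.22 z [-0. -0. -1.] F [ 0.18 -0.41 -1.8 ] T [-0.011  0.052  0.011] w 0.126 q [ 16.1  23.7 -32.8 113.   17.   48.  -19.9]
tool-frame cm to target [ 0.01 -0.   -0.01]
```

Call:
play_rows(commands=[[0,0,0.03,0,0,0,1],[0,0,0.03,0,0,0,1],[0,0,0.02,0,0,0,1],[0,0,0,0,0,0,1],[0,0,0,0,0,0,1],[0,0,0,0,0,0,1],[0,0,0,0,0,0,1],[0,0,0,0,0,0,1],[0,0,0,0,0,0,1],[0,0,0,0,0,0,1]])

```text
time: 11.3
tcp_pos: [0.4889, 0.0225, 0.2122]
tcp_rot: [[-0.11, 0.994, 0.0], [0.994, 0.11, 0.0], [0.0, 0.0, -1.0]]
ft_force: [0.1, -0.7, -1.3]
width: 0.126
```

```bash
python3 go.py .4888 .0224 .2130
```

```text
t 11.3 tcp [0.4889 0.0225 0.2122] deck [-0.0899  0.0004] xyaw 96.33 z [ 0.  0. -1.] F [ 0.13 -0.68 -1.33] T [-0.008 -0.037  0.021] w 0.126 q [ 16.   23.8 -32.8 113.1  17.1  47.9 -19.8]
tool-frame cm to target [-0.01 -0.01 -0.08]
```

Call:
play_rows(commands=[[0,0,0.05,0,0,0,1],[0,0,0.05,0,0,0,1],[0,0,0.05,0,0,0,1],[0,0,0.05,0,0,0,1],[0,0,0.05,0,0,0,1],[0,0,0,0,0,0,1],[0,0,0,0,0,0,1],[0,0,0,0,0,0,1],[0,0,0,0,0,0,1],[0,0,0,0,0,0,1]])

```text
time: 12.3
tcp_pos: [0.4889, 0.0225, 0.2097]
tcp_rot: [[-0.11, 0.994, 0.0], [0.994, 0.11, -0.0], [-0.0, 0.0, -1.0]]
ft_force: [-0.5, -0.2, -1.0]
width: 0.126
```

```bash
python3 go.py .4888 .0224 .2062
```

```text
t 12.3 tcp [0.4889 0.0225 0.2097] deck [-0.0899  0.0004] xyaw 96.33 z [ 0. -0. -1.] F [-0.46 -0.2  -0.98] T [-0.014  0.018  0.035] w 0.126 q [ 15.9  24.  -32.7 113.2  17.3  47.6 -20. ]
tool-frame cm to target [-0.01 -0.01  0.35]
```

No force as it goes in, 4 mm below the lips, so the head is in the slot. I'll seat the sleeve and slide up to the rack.

Call:
play_rows(commands=[[0,0,0.1,0,0,0,1],[0,0,0.1,0,0,0,1],[0,0,0.1,0,0,0,1],[0,0,0.1,0,0,0,1],[0,0,0.03,0,0,0,1],[0,0,0,0,0,0,1],[0.03,0.5,0,0,0,0,1],[0.03,0.5,0,0,0,0,1],[0.03,0.5,0,0,0,0,1],[0,0,0,0,0,0,1]])

```text
time: 13.3
tcp_pos: [0.5047, 0.0252, 0.2054]
tcp_rot: [[-0.11, 0.994, 0.001], [0.994, 0.11, 0.0], [0.0, 0.001, -1.0]]
ft_force: [0.8, -1.9, 2.7]
width: 0.126
```

```bash
python3 go.py .4888 .0224 .2054
```

```text
t 13.3 tcp [0.5047 0.0252 0.2054] deck [-0.0739  0.0005] xyaw 96.33 z [ 0.001  0.    -1.   ] F [ 0.8  -1.9   2.74] T [-0.042 -0.311  0.029] w 0.126 q [ 15.1  25.6 -32.2 111.3  18.   48.  -20.4]
tool-frame cm to target [-0.11 -1.61  0.  ]
```

Call:
play_rows(commands=[[0,0.5,0,0,0,0,1],[0.03,0.5,0,0,0,0,1],[0.03,0.5,0,0,0,0,1],[0.03,0.5,0,0,0,0,1],[0.02,0.3,0,0,0,0,1],[0.01,0.2,0,0,0,0,1],[0.01,0.2,0,0,0,0,1],[0.01,0.2,0,0,0,0,1],[0.01,0.2,0,0,0,0,1],[0.01,0.2,0,0,0,0,1]])

```text
time: 14.3
tcp_pos: [0.5364, 0.0302, 0.2054]
tcp_rot: [[-0.11, 0.994, -0.0], [0.994, 0.11, -0.0], [-0.0, -0.0, -1.0]]
ft_force: [-5.0, -0.2, 3.9]
width: 0.121
```

```bash
python3 go.py .4888 .0224 .2054;  python3 - <<'E'
from h import *
im,d=shot("side","4"); crop(im,180,340,230,420,4,"side4c.png")
E
```

```text
t 14.3 tcp [0.5364 0.0302 0.2054] deck [-0.0418  0.0001] xyaw 96.32 z [-0. -0. -1.] F [-5.02 -0.15  3.9 ] T [-0.242  1.183  0.007] w 0.121 q [ 13.8  28.3 -31.5 106.7  18.8  50.2 -20.6]
tool-frame cm to target [-0.25 -4.82 -0.  ]
```

View pics/side4c.png

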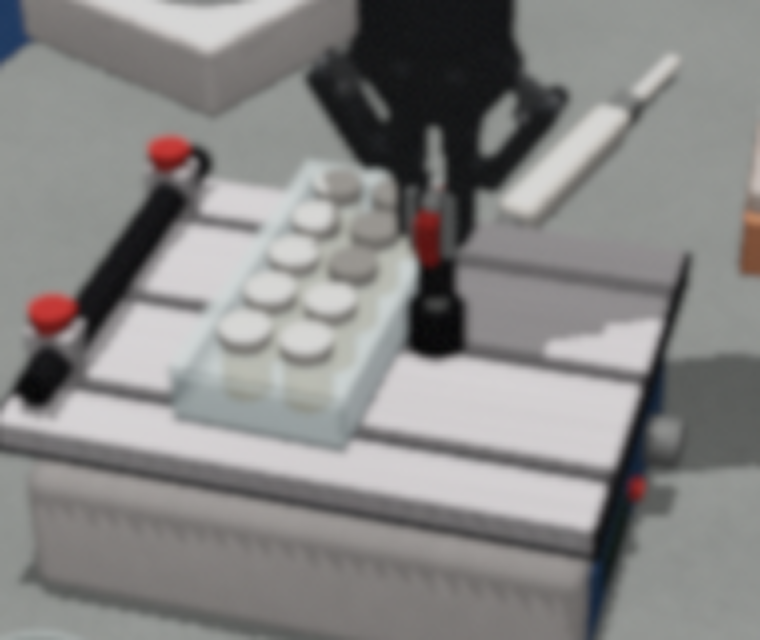

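The stop is upright in the slot with its sleeve on the rack's face (contact at deck x ≈ -43 mm, 5 N). I'll push gently.

Call:
play_rows(commands=[[0.015,0.25,0,0,0,0,1],[0.015,0.25,0,0,0,0,1],[0.015,0.25,0,0,0,0,1],[0.015,0.25,0,0,0,0,1],[0.015,0.25,0,0,0,0,1],[0.015,0.25,0,0,0,0,1],[0.015,0.25,0,0,0,0,1],[0.015,0.25,0,0,0,0,1],[0.015,0.25,0,0,0,0,1],[0.015,0.25,0,0,0,0,1]])

```text
time: 15.35
tcp_pos: [0.5613, 0.0345, 0.2054]
tcp_rot: [[-0.11, 0.994, -0.0], [0.994, 0.11, 0.0], [0.0, -0.0, -1.0]]
ft_force: [-4.6, -0.2, 3.8]
width: 0.128
```

```bash
python3 go.py .4888 .0224 .2054
```

```text
t 15.35 tcp [0.5613 0.0345 0.2054] deck [-0.0165  0.0002] xyaw 96.32 z [-0.  0. -1.] F [-4.56 -0.17  3.78] T [-0.243  1.23   0.002] w 0.128 q [ 12.8  30.4 -31.1 103.   19.3  51.9 -20.6]
tool-frame cm to target [-0.41 -7.34 -0.  ]
```

Call:
play_rows(commands=[[0.015,0.25,0,0,0,0,1],[0.015,0.25,0,0,0,0,1],[0.015,0.25,0,0,0,0,1],[0.015,0.25,0,0,0,0,1],[0.015,0.25,0,0,0,0,1],[0.015,0.25,0,0,0,0,1],[0.015,0.25,0,0,0,0,1],[0.015,0.25,0,0,0,0,1],[0.01,0.2,0,0,0,0,1],[0,0,0,0,0,0,1]])

```text
time: 16.35
tcp_pos: [0.5831, 0.0383, 0.2054]
tcp_rot: [[-0.11, 0.994, 0.0], [0.994, 0.11, 0.0], [0.0, 0.0, -1.0]]
ft_force: [-2.8, -0.1, 2.3]
width: 0.126
```

```bash
python3 go.py .4888 .0224 .2054; python3 - <<'E'
from h import *
im,d=shot("side","5"); crop(im,180,340,230,420,4,"side5c.png")
E
```

```text
t 16.35 tcp [0.5831 0.0383 0.2054] deck [0.0056 0.0003] xyaw 96.33 z [ 0.  0. -1.] F [-2.78 -0.13  2.32] T [-0.18   0.692  0.003] w 0.126 q [ 11.9  32.2 -30.7  99.7  19.7  53.5 -20.5]
tool-frame cm to target [-0.54 -9.55 -0.  ]
```

View pics/side5c.png

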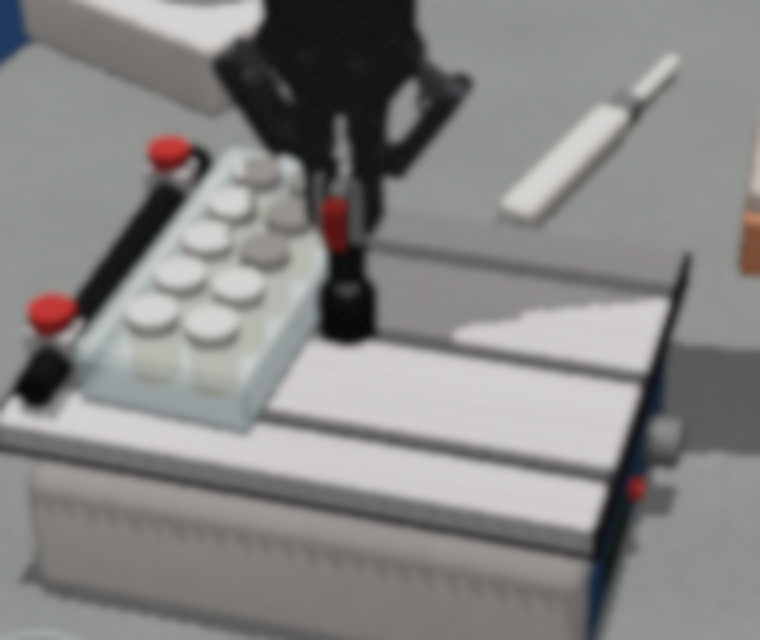

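The rack is a few millimetres short of the bar (near face at about crop (250,420)).

Call:
play_rows(commands=[[0.005,0.1,0,0,0,0,1],[0.005,0.1,0,0,0,0,1],[0.005,0.1,0,0,0,0,1],[0.005,0.1,0,0,0,0,1],[0.005,0.1,0,0,0,0,1],[0,0,0,0,0,0,1],[0,0,0,0,0,0,1],[0,0,0,0,0,0,1],[0,0,0,0,0,0,1],[0,0,0,0,0,0,1]])

```text
time: 17.4
tcp_pos: [0.5878, 0.039, 0.2054]
tcp_rot: [[-0.11, 0.994, 0.0], [0.994, 0.11, 0.0], [0.0, 0.0, -1.0]]
ft_force: [-3.6, -0.3, 2.4]
width: 0.127
```

```bash
python3 go.py .4888 .0224 .2054
```

```text
t 17.4 tcp [0.5878 0.039  0.2054] deck [0.0104 0.0002] xyaw 96.33 z [ 0.  0. -1.] F [-3.63 -0.26  2.42] T [-0.163  0.858 -0.006] w 0.127 q [ 11.7  32.6 -30.6  99.   19.8  53.9 -20.4]
tool-frame cm to target [ -0.56 -10.02   0.  ]
```

Still sliding. Smaller steps from here.

Call:
play_rows(commands=[[0.003,0.05,0,0,0,0,1],[0.003,0.05,0,0,0,0,1],[0.003,0.05,0,0,0,0,1],[0.002,0.04,0,0,0,0,1],[0,0,0,0,0,0,1],[0,0,0,0,0,0,1],[0,0,0,0,0,0,1],[0,0,0,0,0,0,1],[0,0,0,0,0,0,1],[0,0,0,0,0,0,1]])

```text
time: 18.4
tcp_pos: [0.589, 0.039, 0.2052]
tcp_rot: [[-0.11, 0.994, -0.002], [0.994, 0.11, -0.001], [-0.0, -0.002, -1.0]]
ft_force: [-7.4, -2.5, 4.3]
width: 0.13
```

```bash
python3 go.py .4888 .0224 .2054
```

```text
t 18.4 tcp [0.589  0.039  0.2052] deck [ 0.0115 -0.    ] xyaw 96.32 z [-0.002 -0.001 -1.   ] F [-7.37 -2.49  4.32] T [-0.485  1.978 -0.014] w 0.13 q [ 11.6  32.7 -30.5  98.7  19.9  54.1 -20.4]
tool-frame cm to target [-5.500e-01 -1.014e+01 -1.000e-02]
```

Call:
play_rows(commands=[[0.002,0.03,0,0,0,0,1],[0.002,0.03,0,0,0,0,1],[0,0,0,0,0,0,1],[0,0,0,0,0,0,1],[0,0,0,0,0,0,1],[0,0,0,0,0,0,1],[0,0,0,0,0,0,1],[0,0,0,0,0,0,1],[0,0,0,0,0,0,1],[0,0,0,0,0,0,1]])

```text
time: 19.4
tcp_pos: [0.5896, 0.0391, 0.2052]
tcp_rot: [[-0.11, 0.994, -0.001], [0.994, 0.11, -0.001], [-0.0, -0.001, -1.0]]
ft_force: [-7.7, -2.8, 3.7]
width: 0.126
```

```bash
python3 go.py .4888 .0224 .2054
```

```text
t 19.4 tcp [0.5896 0.0391 0.2052] deck [ 0.0122 -0.    ] xyaw 96.32 z [-0.001 -0.001 -1.   ] F [-7.67 -2.8   3.68] T [-0.545  1.915  0.041] w 0.126 q [ 11.6  32.8 -30.5  98.7  19.9  54.1 -20.4]
tool-frame cm to target [-5.500e-01 -1.021e+01 -1.000e-02]
```

Call:
play_rows(commands=[[0.002,0.03,0,0,0,0,1],[0,0,0,0,0,0,1],[0.002,0.03,0,0,0,0,1],[0,0,0,0,0,0,1],[0.002,0.03,0,0,0,0,1],[0,0,0,0,0,0,1],[0,0,0,0,0,0,1],[0,0,0,0,0,0,1],[0,0,0,0,0,0,1],[0,0,0,0,0,0,1]])

```text
time: 20.4
tcp_pos: [0.5905, 0.0393, 0.2052]
tcp_rot: [[-0.11, 0.994, -0.001], [0.994, 0.11, -0.001], [-0.0, -0.002, -1.0]]
ft_force: [-6.9, -2.3, 3.5]
width: 0.13
```

```bash
python3 go.py .4888 .0224 .2054
```

```text
t 20.4 tcp [0.5905 0.0393 0.2052] deck [0.0131 0.    ] xyaw 96.32 z [-0.001 -0.001 -1.   ] F [-6.92 -2.3   3.53] T [-0.489  1.799 -0.065] w 0.13 q [ 11.6  32.9 -30.5  98.5  19.9  54.2 -20.4]
tool-frame cm to target [-5.600e-01 -1.029e+01 -1.000e-02]
```

Call:
play_rows(commands=[[0.002,0.03,0,0,0,0,1],[0,0,0,0,0,0,1],[0.002,0.03,0,0,0,0,1],[0,0,0,0,0,0,1],[0,0,0,0,0,0,1],[0,0,0,0,0,0,1],[0,0,0,0,0,0,1],[0,0,0,0,0,0,1],[0,0,0,0,0,0,1],[0,0,0,0,0,0,1]])

```text
time: 21.4
tcp_pos: [0.5911, 0.0394, 0.2052]
tcp_rot: [[-0.11, 0.994, -0.001], [0.994, 0.11, -0.001], [-0.0, -0.001, -1.0]]
ft_force: [-7.8, -1.8, 3.6]
width: 0.126
```

```bash
python3 go.py .4888 .0224 .2054; python3 - <<'E'
from h import *
im,d=shot("side","6"); crop(im,180,340,210,400,4,"side6c.png")
E
```

```text
t 21.4 tcp [0.5911 0.0394 0.2052] deck [0.0137 0.    ] xyaw 96.31 z [-0.001 -0.001 -1.   ] F [-7.83 -1.8   3.6 ] T [-0.515  1.83  -0.013] w 0.126 q [ 11.6  32.9 -30.5  98.4  19.9  54.2 -20.4]
tool-frame cm to target [-5.600e-01 -1.036e+01 -1.000e-02]
```

View pics/side6c.png

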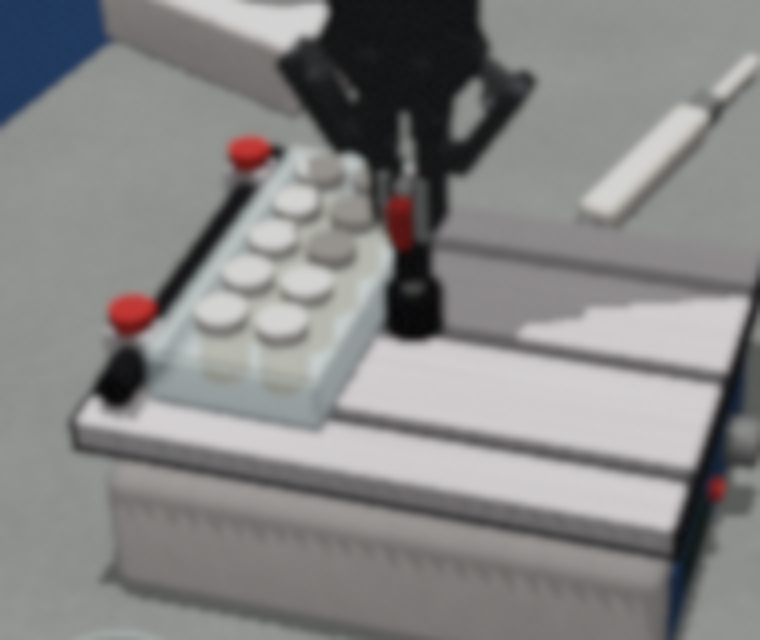

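The left end of the rack is on the bar, near crop (155,350), and the rack is still turning square. I'll push on.

Call:
play_rows(commands=[[0.002,0.03,0,0,0,0,1],[0,0,0,0,0,0,1],[0.002,0.03,0,0,0,0,1],[0,0,0,0,0,0,1],[0.002,0.03,0,0,0,0,1],[0,0,0,0,0,0,1],[0,0,0,0,0,0,1],[0,0,0,0,0,0,1],[0,0,0,0,0,0,1],[0,0,0,0,0,0,1]])

```text
time: 22.45
tcp_pos: [0.592, 0.0395, 0.2052]
tcp_rot: [[-0.11, 0.994, -0.001], [0.994, 0.11, -0.001], [-0.0, -0.001, -1.0]]
ft_force: [-7.8, -2.2, 3.7]
width: 0.127
```

```bash
python3 go.py .4888 .0224 .2054
```

```text
t 22.45 tcp [0.592  0.0395 0.2052] deck [0.0146 0.    ] xyaw 96.31 z [-0.001 -0.001 -1.   ] F [-7.84 -2.16  3.71] T [-0.556  1.89   0.006] w 0.127 q [ 11.5  33.  -30.5  98.3  19.9  54.3 -20.4]
tool-frame cm to target [-5.700e-01 -1.045e+01 -1.000e-02]
```

Call:
play_rows(commands=[[0.002,0.03,0,0,0,0,1],[0,0,0,0,0,0,1],[0,0,0,0,0,0,1],[0.002,0.03,0,0,0,0,1],[0,0,0,0,0,0,1],[0,0,0,0,0,0,1],[0,0,0,0,0,0,1],[0,0,0,0,0,0,1],[0,0,0,0,0,0,1],[0,0,0,0,0,0,1]])

```text
time: 23.45
tcp_pos: [0.5926, 0.0397, 0.2052]
tcp_rot: [[-0.11, 0.994, -0.001], [0.994, 0.11, -0.001], [-0.0, -0.001, -1.0]]
ft_force: [-6.9, -2.2, 3.4]
width: 0.127
```

```bash
python3 go.py .4888 .0224 .2054
```

```text
t 23.45 tcp [0.5926 0.0397 0.2052] deck [0.0152 0.    ] xyaw 96.32 z [-0.001 -0.001 -1.   ] F [-6.91 -2.18  3.44] T [-0.544  1.835 -0.05 ] w 0.127 q [ 11.5  33.  -30.5  98.2  19.9  54.3 -20.4]
tool-frame cm to target [-5.700e-01 -1.051e+01 -1.000e-02]
```

```bash
cat > rk.py <<'E'
from h import *
import sys
n,tag=sys.argv[1],sys.argv[2]
if len(sys.argv)>3: shot(n,tag)
im=cv2.imread(f"pics/{n}{tag}.png"); d=np.load(f"pics/{n}{tag}_d.npy"); C=cloud(n,d)
q=C[...,:2]-o; X=q@ex; Y=q@ey; Z=C[...,2]-.12
m=(d>0)&(X>-.06)&(X<.119)&(abs(Y)<.13)&(Z>.041)&(Z<.047)
nn,l,sts,ce=cv2.connectedComponentsWithStats(m.astype(np.uint8))
for i in range(1,nn):
    if sts[i,4]<25: continue
    k=l==i; print(sts[i,4],'cap mean',(1e3*np.array([X[k].mean(),Y[k].mean()])).round(1))
E
python3 rk.py side 0; echo; python3 rk.py side 7 x; python3 - <<'E'
from h import *
im=cv2.imread("pics/side7.png"); crop(im,200,310,215,350,5.9,"side7c.png")
E
```

```text
156 cap mean [ 31.7 -51.6]
157 cap mean [ -0.3 -51. ]
82 cap mean [33.6  0.3]
182 cap mean [ 1.7 20.1]
91 cap mean [34.  34.9]
98 cap mean [34.9 70.4]
95 cap mean [ 3.6 70.9]

411 cap mean [89.8  4.6]
65 cap mean [ 58.6 -33.1]
81 cap mean [58.3 -0.9]
25 cap mean [12.4  8.1]
187 cap mean [58.  53.4]
```

View pics/side7c.png

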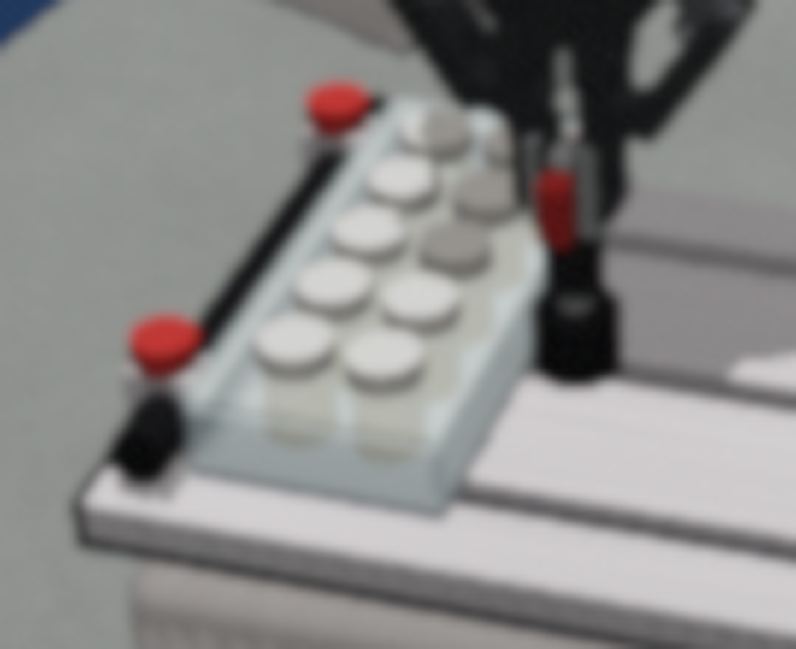

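The rack now looks parallel to the bar, within about 0.4° by the caps. The force should rise next.

Call:
play_rows(commands=[[0.002,0.03,0,0,0,0,1],[0,0,0,0,0,0,1],[0,0,0,0,0,0,1],[0.002,0.03,0,0,0,0,1],[0,0,0,0,0,0,1],[0,0,0,0,0,0,1],[0,0,0,0,0,0,1],[0,0,0,0,0,0,1],[0,0,0,0,0,0,1],[0,0,0,0,0,0,1]])

```text
time: 24.5
tcp_pos: [0.5929, 0.0397, 0.2051]
tcp_rot: [[-0.11, 0.994, -0.002], [0.994, 0.11, -0.001], [-0.001, -0.002, -1.0]]
ft_force: [-8.8, -1.9, 4.1]
width: 0.122
```

```bash
python3 go.py .4888 .0224 .2054
```

```text
t 24.5 tcp [0.5929 0.0397 0.2051] deck [0.0155 0.    ] xyaw 96.32 z [-0.002 -0.001 -1.   ] F [-8.84 -1.87  4.1 ] T [-0.61   2.308  0.012] w 0.122 q [ 11.5  33.1 -30.5  98.1  19.9  54.4 -20.4]
tool-frame cm to target [-5.700e-01 -1.054e+01 -1.000e-02]
```

Call:
play_rows(commands=[[0.002,0.03,0,0,0,0,1],[0,0,0,0,0,0,1],[0,0,0,0,0,0,1],[0.002,0.03,0,0,0,0,1],[0,0,0,0,0,0,1],[0,0,0,0,0,0,1],[0,0,0,0,0,0,1],[0,0,0,0,0,0,1],[0,0,0,0,0,0,1],[0,0,0,0,0,0,1]])

```text
time: 25.5
tcp_pos: [0.5932, 0.0397, 0.205]
tcp_rot: [[-0.11, 0.994, -0.003], [0.994, 0.11, -0.001], [-0.001, -0.003, -1.0]]
ft_force: [-10.8, -2.1, 5.5]
width: 0.126
```

```bash
python3 go.py .4888 .0224 .2054
```

```text
t 25.5 tcp [0.5932 0.0397 0.205 ] deck [ 0.0158 -0.    ] xyaw 96.31 z [-0.003 -0.001 -1.   ] F [-10.81  -2.12   5.49] T [-0.656  2.787 -0.027] w 0.126 q [ 11.4  33.1 -30.4  98.   19.9  54.4 -20.4]
tool-frame cm to target [-5.700e-01 -1.056e+01 -1.000e-02]
```

Call:
play_rows(commands=[[0.002,0.03,0,0,0,0,1],[0,0,0,0,0,0,1],[0,0,0,0,0,0,1],[0.002,0.03,0,0,0,0,1],[0,0,0,0,0,0,1],[0,0,0,0,0,0,1],[0,0,0,0,0,0,1],[0,0,0,0,0,0,1],[0,0,0,0,0,0,1],[0,0,0,0,0,0,1]])

```text
time: 26.5
tcp_pos: [0.5934, 0.0398, 0.2048]
tcp_rot: [[-0.11, 0.994, -0.004], [0.994, 0.11, -0.001], [-0.001, -0.004, -1.0]]
ft_force: [-12.3, -2.2, 4.6]
width: 0.123
```

```bash
python3 go.py .4888 .0224 .2054;python3 rk.py side 8 x
```

```text
t 26.5 tcp [0.5934 0.0398 0.2048] deck [0.016 0.   ] xyaw 96.32 z [-0.004 -0.001 -1.   ] F [-12.31  -2.21   4.6 ] T [-0.746  3.439 -0.04 ] w 0.123 q [ 11.4  33.2 -30.4  98.   19.9  54.5 -20.4]
tool-frame cm to target [-5.800e-01 -1.059e+01 -1.000e-02]
231 cap mean [ 90.3 -34.1]
241 cap mean [58.5  4.6]
87 cap mean [89.8 36. ]
28 cap mean [11.5  7.6]
89 cap mean [89.7 70.8]
93 cap mean [57.9 70.7]
```

The rack is home: push about 12.5 N, caps parallel to the bar. Now I'll press down against the spring.

Call:
play_rows(commands=[[0,0,0.06,0,0,0,1],[0,0,0.06,0,0,0,1],[0,0,0.06,0,0,0,1],[0,0,0.06,0,0,0,1],[0,0,0.06,0,0,0,1],[0,0,0.06,0,0,0,1],[0,0,0,0,0,0,1],[0,0,0,0,0,0,1],[0,0,0,0,0,0,1],[0,0,0,0,0,0,1]])

```text
time: 27.55
tcp_pos: [0.5934, 0.0398, 0.2018]
tcp_rot: [[-0.11, 0.994, -0.003], [0.994, 0.11, -0.001], [-0.001, -0.004, -1.0]]
ft_force: [-16.1, -2.4, 14.0]
width: 0.126
```

```bash
python3 go.py .4888 .0224 .2010
```

```text
t 27.55 tcp [0.5934 0.0398 0.2018] deck [0.0161 0.    ] xyaw 96.32 z [-0.003 -0.001 -1.   ] F [-16.14  -2.43  13.96] T [-0.902  4.158 -0.016] w 0.126 q [ 11.4  33.4 -30.3  98.1  20.1  54.2 -20.5]
tool-frame cm to target [ -0.58 -10.59   0.11]
```

Call:
play_rows(commands=[[0,-0.03,0.05,0,0,0,1],[0,0,0,0,0,2,1],[0,0,0,0,0,4,1],[0,0,0,0,0,4,1],[0,0,0,0,0,4,1],[0,0,0,0,0,4,1],[0,0,0,0,0,4,1],[0,0,0,0,0,4,1],[0,0,0,0,0,4,1],[0,0,0,0,0,0,1]])

```text
time: 28.55
tcp_pos: [0.5931, 0.041, 0.2014]
tcp_rot: [[0.403, 0.915, -0.003], [0.915, -0.403, -0.0], [-0.001, -0.003, -1.0]]
ft_force: [-16.9, 2.3, 14.4]
width: 0.127
```

```bash
python3 go.py .4888 .0224 .2010
```

```text
t 28.55 tcp [0.5931 0.041  0.2014] deck [0.0159 0.0013] xyaw 66.22 z [-0.003 -0.    -1.   ] F [-16.89   2.32  14.41] T [ 0.546  4.477 -0.036] w 0.127 q [  6.3  32.2 -23.   98.5  15.1  52.6 -46.5]
tool-frame cm to target [-5.91 -8.79  0.08]
```

Turned 30° freely with the head under the lips. There is a small sideways drift, so I'll correct it and keep turning.

Call:
play_rows(commands=[[-0.08,0.02,0,0,0,0,1],[0,0,0,0,0,4,1],[0,0,0,0,0,4,1],[0,0,0,0,0,4,1],[0,0,0,0,0,4,1],[0,0,0,0,0,4,1],[0,0,0,0,0,4,1],[0,0,0,0,0,4,1],[0,0,0,0,0,2,1],[0,0,0,0,0,0,1]])

```text
time: 29.55
tcp_pos: [0.593, 0.0404, 0.2014]
tcp_rot: [[0.806, 0.592, -0.003], [0.592, -0.806, 0.0], [-0.002, -0.002, -1.0]]
ft_force: [-15.8, 4.0, 15.4]
width: 0.122
```

```bash
python3 go.py .4888 .0224 .2010
```

```text
t 29.55 tcp [0.593  0.0404 0.2014] deck [0.0157 0.0007] xyaw 36.3 z [-0.003  0.    -1.   ] F [-15.77   4.05  15.38] T [0.793 4.309 0.076] w 0.122 q [  1.3  31.3 -15.5  98.8  10.2  51.4 -72.2]
tool-frame cm to target [-9.46 -4.72  0.08]
```

Call:
play_rows(commands=[[0,0,0,0,0,4,1],[0,0,0,0,0,4,1],[0,0,0,0,0,4,1],[0,0,0,0,0,4,1],[0,0,0,0,0,4,1],[0,0,0,0,0,4,1],[0,0,0,0,0,4,1],[0,0,0,0,0,2,1],[0,0,0,0,0,0,1],[0,0,0,0,0,0,1]])

```text
time: 30.55
tcp_pos: [0.5934, 0.04, 0.2015]
tcp_rot: [[0.994, 0.111, -0.002], [0.111, -0.994, 0.0], [-0.002, -0.0, -1.0]]
ft_force: [-14.1, 0.9, 13.7]
width: 0.129
```

```bash
python3 go.py .4888 .0224 .2010
```

```text
t 30.55 tcp [0.5934 0.04   0.2015] deck [0.016  0.0002] xyaw 6.36 z [-0.002  0.    -1.   ] F [-14.15   0.93  13.65] T [ 3.970e-01  3.575e+00 -2.000e-03] w 0.129 q [ -4.   30.9  -8.   99.1   5.2  50.6 -97.8]
tool-frame cm to target [-10.59   0.59   0.08]
```

Call:
play_rows(commands=[[0,0,0,0,0,1,1],[0,0,0,0,0,1,1],[0,0,0,0,0,1,1],[0,0,0,0,0,1,1],[0,0,0,0,0,0,1],[0,0,0,0,0,0,1],[0,0,0,0,0,0,1],[0,0,0,0,0,0,1],[0,0,0,0,0,0,1],[0,0,0,0,0,0,1]])

```text
time: 31.55
tcp_pos: [0.5933, 0.04, 0.2015]
tcp_rot: [[0.999, 0.041, -0.002], [0.041, -0.999, 0.0], [-0.002, -0.0, -1.0]]
ft_force: [-14.5, 1.1, 14.1]
width: 0.126
```

```bash
python3 go.py .4888 .0224 .2010
```

```text
t 31.55 tcp [0.5933 0.04   0.2015] deck [0.016  0.0002] xyaw 2.36 z [-0.002  0.    -1.   ] F [-14.48   1.14  14.13] T [0.318 3.661 0.027] w 0.126 q [  -4.7   30.8   -7.    99.1    4.6   50.5 -101.2]
tool-frame cm to target [-10.52   1.32   0.08]
```

Turned 94° without jamming. Now I'll ease up so the spring pulls the head against the lips.

Call:
play_rows(commands=[[0,0,-0.03,0,0,0,1],[0,0,-0.03,0,0,0,1],[0,0,-0.03,0,0,0,1],[0,0,-0.03,0,0,0,1],[0,0,-0.02,0,0,0,1],[0,0,0,0,0,0,1],[0,0,0,0,0,0,1],[0,0,0,0,0,0,1],[0,0,0,0,0,0,1],[0,0,0,0,0,0,1]])

```text
time: 32.55
tcp_pos: [0.5933, 0.0399, 0.2026]
tcp_rot: [[0.999, 0.041, -0.003], [0.041, -0.999, 0.0], [-0.003, -0.0, -1.0]]
ft_force: [-12.5, 1.5, 8.8]
width: 0.129
```

```bash
python3 go.py .4888 .0224 .2010
```

```text
t 32.55 tcp [0.5933 0.0399 0.2026] deck [0.0159 0.0002] xyaw 2.36 z [-0.003  0.    -1.   ] F [-12.52   1.47   8.84] T [0.427 3.213 0.095] w 0.129 q [  -4.7   30.8   -7.    99.1    4.5   50.6 -101.2]
tool-frame cm to target [-10.51   1.32   0.18]
```

Call:
play_rows(commands=[[0,0,-0.02,0,0,0,1],[0,0,-0.02,0,0,0,1],[0,0,-0.02,0,0,0,1],[0,0,0,0,0,0,1],[0,0,0,0,0,0,1],[0,0,0,0,0,0,1],[0,0,0,0,0,0,1],[0,0,0,0,0,0,1],[0,0,0,0,0,0,1],[0,0,0,0,0,0,1]])

```text
time: 33.55
tcp_pos: [0.5932, 0.04, 0.2027]
tcp_rot: [[0.999, 0.041, -0.003], [0.041, -0.999, 0.0], [-0.003, -0.0, -1.0]]
ft_force: [-11.0, 2.0, 1.3]
width: 0.131
```

```bash
python3 go.py .4888 .0224 .2010
```

```text
t 33.55 tcp [0.5932 0.04   0.2027] deck [0.0158 0.0002] xyaw 2.37 z [-0.003  0.    -1.   ] F [-10.99   1.97   1.27] T [0.467 2.695 0.055] w 0.131 q [  -4.7   30.7   -7.    99.     4.5   50.7 -101.2]
tool-frame cm to target [-10.5    1.32   0.2 ]
```

Call:
play_rows(commands=[[-0.04,0.005,0,0,0,0,1],[-0.04,0.005,0,0,0,0,1],[-0.04,0.005,0,0,0,0,1],[-0.04,0.005,0,0,0,0,1],[0,0,0,0,0,0,1],[0,0,0,0,0,0,1],[0,0,0,0,0,0,1],[0,0,0,0,0,0,1],[0,0,0,0,0,0,1],[0,0,0,0,0,0,1]])

```text
time: 34.55
tcp_pos: [0.5925, 0.0398, 0.2028]
tcp_rot: [[0.999, 0.041, -0.001], [0.041, -0.999, 0.001], [-0.001, -0.001, -1.0]]
ft_force: [-4.2, 4.1, -5.9]
width: 0.13
```

```bash
python3 go.py .4888 .0224 .2010
```

```text
t 34.55 tcp [0.5925 0.0398 0.2028] deck [0.0152 0.0002] xyaw 2.37 z [-0.001  0.001 -1.   ] F [-4.17  4.09 -5.93] T [0.998 0.955 0.053] w 0.13 q [  -4.6   30.6   -7.    99.2    4.5   50.5 -101.2]
tool-frame cm to target [-10.44   1.31   0.19]
```

Call:
play_rows(commands=[[0,0,0,0,0,0,0.8],[0,0,0,0,0,0,0.7],[0,0,0,0,0,0,0.6],[0,0,0,0,0,0,0.5],[0,0,0,0,0,0,0.5],[0,0,0,0,0,0,0.5],[0,0,-1,0,0,0,0.5],[0,0,-2,0,0,0,0.5],[0,0,-3,0,0,0,0.5],[0,0,-3,0,0,0,0.5]])

```text
time: 35.55
tcp_pos: [0.5928, 0.0392, 0.295]
tcp_rot: [[0.999, 0.041, 0.0], [0.041, -0.999, 0.0], [0.0, -0.0, -1.0]]
ft_force: [0.7, -0.2, -0.6]
width: 0.498
```

```bash
python3 go.py .48 .0224 .30; python3 rk.py side 9 x; python3 - <<'E'
from h import *
im=cv2.imread("pics/side9.png"); crop(im,190,300,215,350,5.9,"side9c.png")
E
```

```text
t 35.55 tcp [0.5928 0.0392 0.295 ] deck [ 0.0153 -0.0005] xyaw 2.33 z [ 0.  0. -1.] F [ 0.72 -0.16 -0.59] T [-0.043 -0.019 -0.006] w 0.498 q [  -4.4   25.    -7.1   93.7    3.4   61.5 -100.2]
tool-frame cm to target [-11.34   1.22  -0.5 ]
316 cap mean [ 90.4 -14.4]
59 cap mean [ 59.7 -71.2]
151 cap mean [ 58.3 -15.3]
182 cap mean [58.  52.8]
93 cap mean [89.7 70.4]
```

View pics/side9c.png

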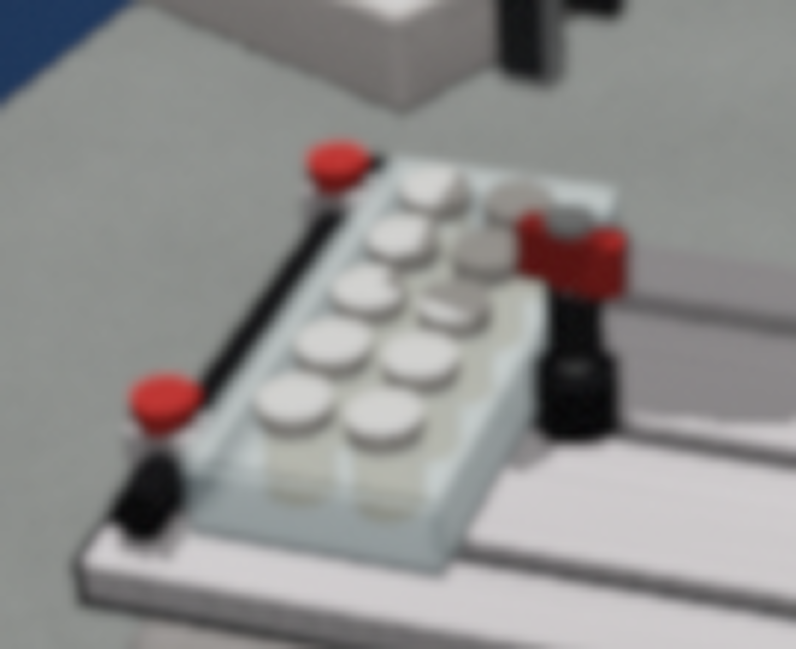

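The stop stands upright and locked, handle turned near crop (570,250), with its sleeve against the rack. I'll move the arm aside for a top-view check.

Call:
play_rows(commands=[[-1,2,-1,0,0,0,0.5],[-1,4,0,0,0,0,0.5],[-1,4,0,0,0,0,0.5],[-1,4,0,0,0,0,0.5],[-1,4,0,0,0,0,0.5],[-1,4,0,0,0,0,0.5],[-1,4,0,0,0,0,0.5],[-1,4,0,0,0,0,0.5],[0,3,0,0,0,0,0.5],[0,2,0,0,0,0,0.5]])

```text
time: 36.6
tcp_pos: [0.5265, -0.3164, 0.304]
tcp_rot: [[0.999, 0.038, 0.0], [0.038, -0.999, -0.001], [0.0, 0.001, -1.0]]
ft_force: [0.1, 0.2, -0.1]
width: 0.503
```

```bash
python3 rk.py top 10 x; python3 rk.py side 10 x;  python3 - <<'E'
from h import *
im=cv2.imread("pics/top10.png"); crop(im,165,285,240,370,6,"top10c.png")
for n in("top","side"):
    d=np.load(f"pics/{n}10_d.npy"); C=cloud(n,d); im=cv2.imread(f"pics/{n}10.png"); hsv=cv2.cvtColor(im,cv2.COLOR_BGR2HSV)
    q=C[...,:2]-o; X=q@ex; Y=q@ey; Z=C[...,2]-.12
    m=(d>0)&(abs(Y)<.045)&(abs(X-.013)<.045)&(Z>.05)&(Z<.1)
    top=m&(Z>np.percentile(Z[m],50)) ; red=m&(hsv[...,1]>120)
    P=np.stack([X[red],Y[red]],1)*1e3
    print(n,'handle',np.percentile(Z[m],[5,50,95]).round(4),cv2.minAreaRect(P.astype(np.float32)))
    m=(d>0)&(abs(X-.07)<.07)&(abs(Y)<.13)&(Z>.029)&(Z<.039)&(hsv[...,1]<110)&(hsv[...,2]>90); P=np.stack([X[m],Y[m]],1)*1e3; print('rack34',m.sum(),cv2.minAreaRect(P.astype(np.float32)))
E
```

```text
93 cap mean [ 89.5 -72.4]
86 cap mean [89.9 32.7]
94 cap mean [89.1 -2.4]
94 cap mean [ 90.  -37.8]
92 cap mean [89.7 67.6]
99 cap mean [ 57.3 -72.6]
96 cap mean [57.2 32.6]
100 cap mean [57.5 -2.4]
99 cap mean [ 57.2 -37.5]
90 cap mean [56.7 67.6]
230 cap mean [ 90.1 -33.1]
61 cap mean [ 60. -71.]
153 cap mean [ 58.2 -15.1]
181 cap mean [90.  53.4]
25 cap mean [10.8  8.2]
182 cap mean [58.  53.6]
top handle [0.0573 0.0835 0.0885] ((12.276840209960938, 1.1613144874572754), (13.40517807006836, 38.547035217285156), 86.51331329345703)
rack34 2291 ((72.090087890625, 0.2928924560546875), (224.6114959716797, 118.8109130859375), 89.8573989868164)
side handle [0.0539 0.0749 0.0885] ((13.31229019165039, 5.115293502807617), (13.42398452758789, 37.25114440917969), 84.16632843017578)
rack34 1441 ((70.06316375732422, -3.6414413452148438), (210.97262573242188, 139.42921447753906), 89.90232849121094)
```

View pics/top10c.png

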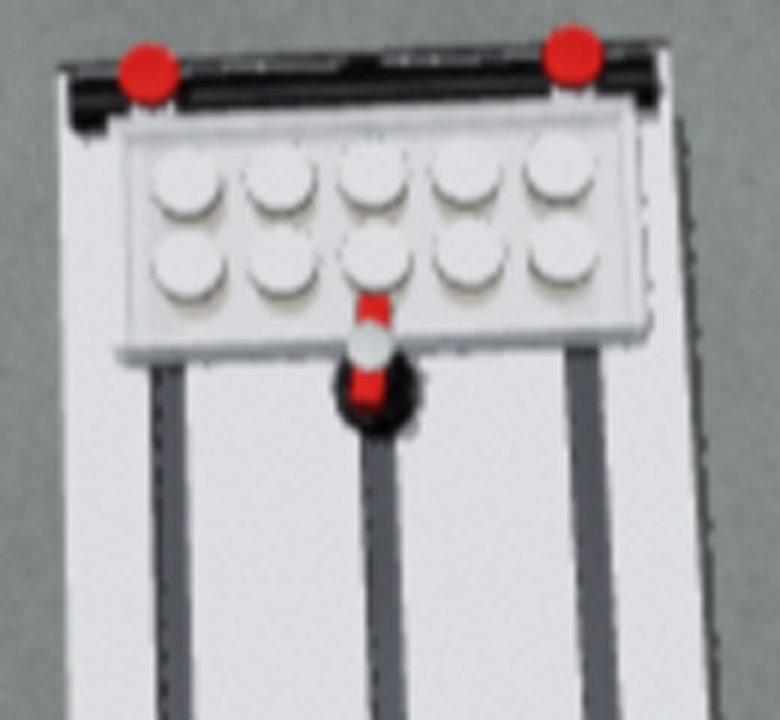

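The top view shows the rack flush and parallel to the bar, along row ~110 of the crop. The stop is upright in the middle slot at (375,395), touching the rack's face, with its handle turned lengthwise. The handle's top is about 83 mm above the platform, the locked height. I'll hand in.

```bash
python3 -c "
from cell import arm
print(arm.hand_in())"
```

```text
the job is handed in; nothing more can be done
None
```

The stop is locked in the middle slot with its sleeve against the rack, and the rack sits against the black bar. I handed the job in at about 37 s, with the arm clear of everything.

**What I did:**
- I took the stop from its block, carried it over the slot and twisted it clockwise while resting it lightly on the lips until the head dropped in.
- I slid the rack home. The force stayed at 7–8 N while the rack squared up, then rose to 12.5 N against the bar.
- I pressed the handle down to about 15 N, turned it 94° clockwise without meeting the jam, eased up until the head caught under the lips, and let go. The horizontal force peaked at about 17 N during this step.

**What the last checks showed:**
- **Rack:** both cameras show it parallel to the bar, within about 0.5°. Its centre is about 73.5 mm from the deck centre, where about 74 mm is expected.
- **Stop:** it is upright, and its handle top is about 83 mm above the platform, which matches the locked height.
- **Snugness:** the sleeve looks in contact with the rack in both views. I did not push on it to test.

**What disagreed:** the cameras put the stop 2–3 mm nearer the robot along the slot than the arm's own reading (12.3–13.3 mm against 15.2 mm). That is slightly more than the camera calibration error.

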